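Unclamp, load, slide home and clamp the microscope's tool tray

ROBOT

A 6-joint arm with a two-finger parallel gripper is mounted at the origin on the work surface. World frame = base frame: x ahead of the robot, y to its left, z up, the work surface at z = 0. Lengths are in m, angles in rad, forces in N, time in s.
With the tool pointing down it reaches from about 0.325 to 0.85 m from the base axis. Payload 4.4 kg.
Tool frame: the origin (TCP) lies at the very end of the fingers, on their centre line; the grasp point (between the pads) lies 19 mm behind it; z points along the fingers, y is the line along which they close (so a half turn about z gives the same grasp; the last joint's range is limited). The gripper opens to 94 mm and grips with 3 to 60 N. Pads are 16 mm wide; open, the fingers measure 119 mm over their backs; the gripper's body (75 mm by 177 mm) begins 78 mm behind the grasp point.
Start: joints at [-1.258, 0.207, 1.542, -0, 1.393, -0.15], TCP at [0.257, -0.514, 0.17] pointing down, gripper open.
Joint ranges: [-2.73, 2.73], [-0.86, 2.22], [0.23, 2.46], [-1.11, 4.25], [0.08, 2.63], [-2.82, 2.82]. Speed limits (rad/s): [2.79, 2.79, 3.14, 3.14, 3.14, 3.14].

INTERFACE

Orientations are given as a 3x3 rotation matrix whose columns are the frame's x, y, z axes.
In Python, from station import * gives the robot as it stands.
- The arm moves only by the tool send_rows, never from a script. Its argument "commands" is text: rows parted by semicolons, each of 7 numbers parted by spaces: the shift along the tool's x, y, z in units of 25 mm (1.0 is 25 mm), then the turn, a rotation vector about the tool's x, y, z in units of 10 degrees (1.0 is 10 degrees), then the opening, from 0 (shut) to 1 (fully open). A call has exactly 10 rows; each row is the pose to reach, as a shift and turn from the pose commanded when the call began, along the tool's axes at that moment; what a row does not reach only later rows make up. A row lasts 1/8 s, in which the tool goes at most 62.5 mm and 10.7 degrees, less where a joint would pass 70% of its speed; a pose out of reach is approached as far as the arm can. A call with a gripper value outside its range is refused whole. The fingers move at their own pace and stop on an object; "grip_force" is the grip in N (left out, the last holds). Time passes only in rows, so rows that repeat a pose let the fingers close, or fill a call up. It gives the time, the measured TCP pose, the force, the opening and the grip force at its end, in the units of the state.
- get_obs(): the state, without advancing time (a new reading comes with each control period).
- read_camera(name): name is "side" or "top" or "wrist"; returns a dict with "pixels" (400x640x3 uint8, blue, green, red), "camera_matrix" (3x3 intrinsics, pixels), "position" and "rotation" of the camera in the world. Camera axes: x right, y down, z forward; pixel columns grow to the right and rows downward; lengths in m; the calibration is good to about 2 mm. A picture is of the moment at which its call begins. There is no depth.
- job_done(): hands the job in; it is judged then, once.
Trained networks look in the newest picture that a camera, given by its name, has taken for a name from the list of things; names that differ only in an ending like _2 or _b are one class to them, and where a whole thing is asked for, a point or a joint stands for the part that bears it (a point fixed in the world has none). Each returns a list of dicts, best first, with "score" (0 to 1); they miss things now and then, are a little off and sometimes report something else, mostly with a low value. They report only what shows in the picture. A call takes as long as a camera call.
- masks_of(camera, target): "mask" (400x640 bool, what is visible of it) and "bbox" ([left, top, right, bottom] in pixels, round what is visible of it).
The state is a dict: "t": time; "joint_positions": joint angles; "joint_vel": joint speeds; "joint_efforts": joint torques, N m; "position": TCP position; "eef_rot": TCP orientation; "ft_force": force on the tool from outside, world axes, zero at the start; "wrist_torque": the same for the moment, N m; "grip_width": finger opening in m; "gripper_force": force on a finger pad.
Only numpy, scipy, OpenCV 4.12 (cv2) and the standard library are available. Lean on these libraries where they do the work, as an engineer would, in place of code of your own. Each camera call takes 0.05 s, during which the arm holds its last target. There are 200 camera calls.

TASK

Loosen the clamp lever by turning it anticlockwise fully to its open stop, draw the beige tray out to its left stop, clear of the microscope, then lay what is there of the tools flat in it: the spatula in the long compartment at the tray's left edge, the brush in the long compartment beside it, both with the handle towards the robot's side, and each T-shaped bracket down in a T-shaped cell of its own, crosshead in the wide right end (any cell). Then slide the loaded tray fully home under the microscope, and after that turn the clamp lever clockwise fully to its tight stop. Leave the small jar and the bowl where they stand.

Things in the scene. Friction and masses are not known exactly. Their poses are not given: they have to be found in the camera images.
- tray (a joint): The beige tray's slide along the stage, m: 0 = drawn fully out (left stop, clear of the microscope, for loading), 0.170 = fully home at the right stop under the microscope. Stiff by friction (about 2.5 N), stays where it is left. The tray moves along the tray points' -y axis as the value grows. Between the stops at the start
- tray_post (a point): On the axis of the tray's upright black push post (18 mm diameter, 50 mm tall, on a tab at the tray's left end), 20 mm below its top; top is 76 mm above the table. Axes as the tray's: x away from the robot side, y to the left along the slide, z up; the stage stands at a slight yaw that varies
- tray_outer (a point): Centre of the floor of the long compartment at the tray's left edge (nearest the post), 150 mm along x by 36 mm along y, for the spatula. Moves with the tray, axes as the tray's. The dark grey tray floor is 26 mm above the table; all walls and ribs stand only 5 mm above the floor, at least 6 mm wide, and 10 mm wide between the long compartments
- tray_inner (a point): Same, the second long compartment, in the middle of the tray between the spatula's and the bracket cells, 150 by 36 mm, for the brush; its centre is 46 mm to the right (-y) of tray_outer
- cell_near (a point): Centre of the floor of the bracket cell nearest the robot, in the tray's right-hand half. T-shaped cell along y, 84 mm long: its right end (-y, 23 mm of the length) is 44 mm wide along x to take the crosshead, the rest is 26 mm wide to take the bar. Axes as the tray's
- cell_mid (a point): Same, the middle bracket cell, 53 mm further along x
- cell_far (a point): Same, the farthest bracket cell, 53 mm further along x again
- clamp (a joint): The black clamp lever's hinge (upright axis) on the stage's left end, rad: 0 = fully open at its stop, the arm points left (+y of the stage); the value grows as it turns clockwise seen from above, to the tight stop at 1.45, where the arm points away from the robot (nearly +x of the stage). Tight or nearly so (1.1 to 1.45) at the start. Stays where it is left; about 1.5 N at the post turns it. It does not stop the tray physically
- clamp_pivot (a point): On the lever's hinge axis, 75 mm above the table (the height of clamp_post)
- clamp_post (a point): On the axis of the upright black grip post (16 mm diameter, 42 mm tall, top 90 mm above the table) at the free end of the lever, 60 mm from the hinge axis, 15 mm below its top. The post's sides are free for 40 mm above the arm, whose top is 50 mm above the table
- spatula_c (a point): Wax spatula, centre of its 130 mm length, half-way up. x axis from handle end to blade tip. Wooden handle 85 long (from 65 mm behind the centre to 20 mm ahead of it), 20 wide, 14 mm thick; thin steel blade 20 wide, 3 thick at mid-height. Lies on its handle, centre 7 mm above what it lies on; both faces alike. 45 g. May be absent
- spatula_tip (a point): Tip of the spatula's blade, 65 mm ahead of its centre
- brush_c (a point): Flat brush, centre of its 130 mm length, half-way up. x axis from handle end to bristle tip. Pale wooden handle 85 long (from 65 mm behind the centre to 20 mm ahead), 18 wide, 14 mm thick; narrower steel ferrule and stiff black bristles ahead. Lies on its handle, centre 7 mm above what it lies on; both faces alike. 40 g. May be absent
- brush_tip (a point): Tip of the bristles, 65 mm ahead of the brush's centre
- wax_jar_c (a point): Bystander: small white-capped jar, 40 mm diameter, 50 mm tall, its centre; stands among the tools
- dappen_c (a point): Bystander: small white bowl, 52 mm diameter, 35 mm tall, its centre; on the robot's side
- bracket1_c (a point): Flat T-shaped aluminium bracket (all three alike), 74 mm long and 14 mm thick; centre of its length, half-way up. x axis from the bar's tail to the crosshead: bar 18 wide, 62 long, then crosshead 12 long and 36 wide. Both faces alike. Lies with this point 7 mm above what it lies on. 60 g. May be absent
- bracket1_head (a point): Middle of bracket 1's crosshead, 31 mm ahead of its centre
- bracket2_c (a point): Flat T-shaped aluminium bracket (all three alike), 74 mm long and 14 mm thick; centre of its length, half-way up. x axis from the bar's tail to the crosshead: bar 18 wide, 62 long, then crosshead 12 long and 36 wide. Both faces alike. Lies with this point 7 mm above what it lies on. 60 g. May be absent
- bracket2_head (a point): Middle of bracket 2's crosshead, 31 mm ahead of its centre
- bracket3_c (a point): Flat T-shaped aluminium bracket (all three alike), 74 mm long and 14 mm thick; centre of its length, half-way up. x axis from the bar's tail to the crosshead: bar 18 wide, 62 long, then crosshead 12 long and 36 wide. Both faces alike. Lies with this point 7 mm above what it lies on. 60 g. May be absent
- bracket3_head (a point): Middle of bracket 3's crosshead, 31 mm ahead of its centre

How it is judged:
On the way, in this order (a step that is already met when the one before it is completed fails the run):
1. the clamp lever is turned fully open (value of joint clamp below 0.15 rad), for 0.2 s.
2. the tray is drawn fully out to its left stop (value of joint tray below 0.005 m), for 0.2 s.
3. every tool and bracket that is there lies flat in its compartment (x of spatula_c in the frame of tray_outer between -0.014 and 0.014 m and y of spatula_c in the frame of tray_outer between -0.014 and 0.014 m and z of spatula_c in the frame of tray_outer between 0.003 and 0.0095 m and angle between the z axis of spatula_c and the z axis of tray_outer, either way round below 0.12 rad and angle between the x axis of spatula_c and the x axis of tray_outer, either way round below 0.25 rad and x of spatula_tip in the frame of tray_outer above 0.03 m and x of brush_c in the frame of tray_inner between -0.014 and 0.014 m and y of brush_c in the frame of tray_inner between -0.014 and 0.014 m and z of brush_c in the frame of tray_inner between 0.003 and 0.0095 m and angle between the z axis of brush_c and the z axis of tray_inner, either way round below 0.12 rad and angle between the x axis of brush_c and the x axis of tray_inner, either way round below 0.25 rad and x of brush_tip in the frame of tray_inner above 0.03 m and ((x of bracket1_c in the frame of cell_near between -0.008 and 0.008 m and y of bracket1_c in the frame of cell_near between -0.009 and 0.009 m and z of bracket1_c in the frame of cell_near between 0.003 and 0.0095 m and angle between the z axis of bracket1_c and the z axis of cell_near, either way round below 0.12 rad and angle between the x axis of bracket1_c and the y axis of cell_near, either way round below 0.25 rad and y of bracket1_head in the frame of cell_near below -0.015 m) or (x of bracket1_c in the frame of cell_mid between -0.008 and 0.008 m and y of bracket1_c in the frame of cell_mid between -0.009 and 0.009 m and z of bracket1_c in the frame of cell_mid between 0.003 and 0.0095 m and angle between the z axis of bracket1_c and the z axis of cell_mid, either way round below 0.12 rad and angle between the x axis of bracket1_c and the y axis of cell_mid, either way round below 0.25 rad and y of bracket1_head in the frame of cell_mid below -0.015 m) or (x of bracket1_c in the frame of cell_far between -0.008 and 0.008 m and y of bracket1_c in the frame of cell_far between -0.009 and 0.009 m and z of bracket1_c in the frame of cell_far between 0.003 and 0.0095 m and angle between the z axis of bracket1_c and the z axis of cell_far, either way round below 0.12 rad and angle between the x axis of bracket1_c and the y axis of cell_far, either way round below 0.25 rad and y of bracket1_head in the frame of cell_far below -0.015 m)) and ((x of bracket2_c in the frame of cell_near between -0.008 and 0.008 m and y of bracket2_c in the frame of cell_near between -0.009 and 0.009 m and z of bracket2_c in the frame of cell_near between 0.003 and 0.0095 m and angle between the z axis of bracket2_c and the z axis of cell_near, either way round below 0.12 rad and angle between the x axis of bracket2_c and the y axis of cell_near, either way round below 0.25 rad and y of bracket2_head in the frame of cell_near below -0.015 m) or (x of bracket2_c in the frame of cell_mid between -0.008 and 0.008 m and y of bracket2_c in the frame of cell_mid between -0.009 and 0.009 m and z of bracket2_c in the frame of cell_mid between 0.003 and 0.0095 m and angle between the z axis of bracket2_c and the z axis of cell_mid, either way round below 0.12 rad and angle between the x axis of bracket2_c and the y axis of cell_mid, either way round below 0.25 rad and y of bracket2_head in the frame of cell_mid below -0.015 m) or (x of bracket2_c in the frame of cell_far between -0.008 and 0.008 m and y of bracket2_c in the frame of cell_far between -0.009 and 0.009 m and z of bracket2_c in the frame of cell_far between 0.003 and 0.0095 m and angle between the z axis of bracket2_c and the z axis of cell_far, either way round below 0.12 rad and angle between the x axis of bracket2_c and the y axis of cell_far, either way round below 0.25 rad and y of bracket2_head in the frame of cell_far below -0.015 m)) and ((x of bracket3_c in the frame of cell_near between -0.008 and 0.008 m and y of bracket3_c in the frame of cell_near between -0.009 and 0.009 m and z of bracket3_c in the frame of cell_near between 0.003 and 0.0095 m and angle between the z axis of bracket3_c and the z axis of cell_near, either way round below 0.12 rad and angle between the x axis of bracket3_c and the y axis of cell_near, either way round below 0.25 rad and y of bracket3_head in the frame of cell_near below -0.015 m) or (x of bracket3_c in the frame of cell_mid between -0.008 and 0.008 m and y of bracket3_c in the frame of cell_mid between -0.009 and 0.009 m and z of bracket3_c in the frame of cell_mid between 0.003 and 0.0095 m and angle between the z axis of bracket3_c and the z axis of cell_mid, either way round below 0.12 rad and angle between the x axis of bracket3_c and the y axis of cell_mid, either way round below 0.25 rad and y of bracket3_head in the frame of cell_mid below -0.015 m) or (x of bracket3_c in the frame of cell_far between -0.008 and 0.008 m and y of bracket3_c in the frame of cell_far between -0.009 and 0.009 m and z of bracket3_c in the frame of cell_far between 0.003 and 0.0095 m and angle between the z axis of bracket3_c and the z axis of cell_far, either way round below 0.12 rad and angle between the x axis of bracket3_c and the y axis of cell_far, either way round below 0.25 rad and y of bracket3_head in the frame of cell_far below -0.015 m))), for 0.2 s.
4. the loaded tray is slid fully home (value of joint tray above 0.165 m), for 0.2 s.
5. the clamp lever is turned fully round (value of joint tray above 0.165 m and value of joint clamp above 1.3 rad), for 0.2 s.
At the end, for the whole second after the job is handed in: Every tool and bracket present lies flat on its compartment's floor (within the walls, tilt under 0.12 rad, within 0.25 rad of the compartment's direction), handles to the robot's side, crossheads in the wide right ends; the tray within 5 mm of its home stop; the clamp lever past 1.3 rad (all of step 3 and all of step 5); the robot touches nothing.
It fails at once if the jar or the bowl is displaced by more than 40 mm or tipped (distance of any of wax_jar_c, dappen_c from where it was at the start of the episode above 0.04 m or angle between any of wax_jar_c, dappen_c's own z axis and vertical above 0.5 rad).
Of spatula, brush, bracket1, bracket2, bracket3 only 3 to 5 are there at a start; the rules pass over those that are not, and their reading is None.
At some moment in a run one of spatula, brush, bracket1, bracket2, bracket3 may be knocked a few centimetres aside while the robot is not near it.
Once in a run the grip may slacken for a moment while it holds something.
It also fails if it takes over 210 s, if anything falls off the work surface, if the arm or the gripper's body presses on something with over 40 N, if the wrist force passes 120 N, or if a joint passes its speed limit or range.

## Working session

There is one attempt and no reset: what is moved stays moved. The work goes in short steps, Python scripts to look and compute and a tool call to move; the robot and the scene stay as the last step left them, time stands still between calls to the robot, and variables do not carry over. Pictures are saved under pics/ and viewed, at most 14 in all, crops included, and the job is handed in when it is done.

Besides the shell and the picture viewer there is one more tool, called after "Request:" as name(argument=value, ...) on one line, values as JSON. send_rows: Moves the arm, as the interface text tells. Its arguments: {"type":"object","properties":{"commands":{"type":"string"},"grip_force":{"type":"number"}},"required":["commands"]}

```bash
ls; mkdir -p pics
python3 - <<'E'
from station import *
import cv2,numpy as np
o=get_obs(); print({k:np.round(v,3).tolist() for k,v in o.items()})
for n in ("top","side"):
    c=read_camera(n); cv2.imwrite(f"pics/{n}0.png",c["pixels"]); print(n,np.round(c["camera_matrix"],1).tolist(),np.round(c["position"],3),np.round(c["rotation"],3).tolist())
E
```

```text
pics
{'t': 0.0, 'joint_positions': [-1.257, 0.207, 1.543, -0.0, 1.393, -0.15], 'joint_vel': [0.0, -0.0, 0.001, 0.0, 0.0, -0.002], 'joint_efforts': [-0.0, -37.088, -28.141, 0.07, 0.036, -0.0], 'position': [0.257, -0.513, 0.169], 'eef_rot': [[0.894, 0.447, -0.001], [0.447, -0.894, 0.002], [0.0, -0.002, -1.0]], 'ft_force': [0.428, -0.428, -0.58], 'wrist_torque': [0.04, 0.006, 0.014], 'gripper_force': 0.0, 'grip_width': 0.094}
top [[374.2, 0.0, 319.1], [0.0, 374.2, 198.0], [0.0, 0.0, 1.0]] [0.467 0.142 0.91 ] [[0.002, -0.997, 0.073], [-1.0, -0.002, -0.006], [0.006, -0.073, -0.997]]
side [[401.8, 0.0, 314.6], [0.0, 401.8, 193.3], [0.0, 0.0, 1.0]] [0.458 0.689 0.734] [[-0.986, -0.126, 0.111], [-0.168, 0.739, -0.653], [-0.0, -0.662, -0.749]]
```

View pics/top0.png

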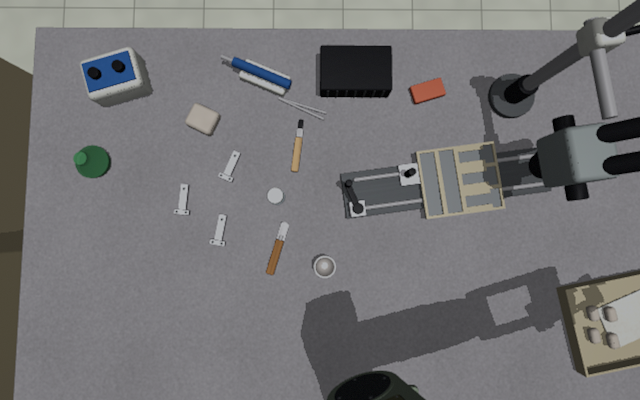

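View pics/side0.png

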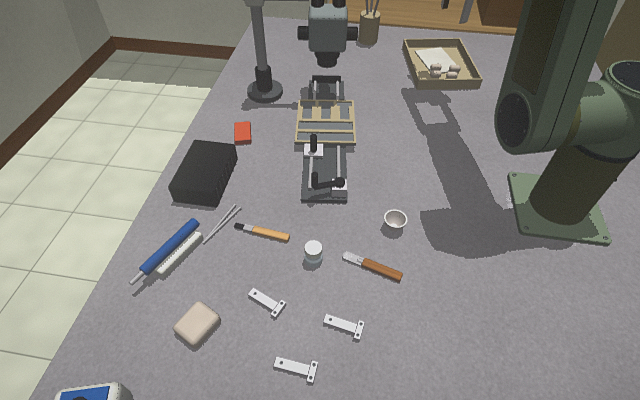

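```bash
cat > h.py <<'E'
from station import *
import cv2,numpy as np
def cam(n,save=None):
    c=read_camera(n)
    if save: cv2.imwrite(save,c["pixels"])
    return c
def w(c,uv,z):
    uv=np.atleast_2d(np.asarray(uv,float)); K=c["camera_matrix"]
    d=(np.linalg.inv(K)@np.c_[uv,np.ones(len(uv))].T).T@np.asarray(c["rotation"]).T
    p=np.asarray(c["position"]); return (p+d*((z-p[2])/d[:,2])[:,None])[:,:2]
def px(c,P):
    q=(np.asarray(P)-c["position"])@np.asarray(c["rotation"]); q=q@np.asarray(c["camera_matrix"]).T
    return q[:2]/q[2]
def rect(c,m,z):
    "mask -> world min-area rect: centre, (long,short), long-axis angle deg, centroid"
    v,u=np.nonzero(m); P=w(c,np.c_[u,v],z)
    (cx,cy),(a,b),t=cv2.minAreaRect((P*1000).astype(np.float32))
    if a<b: a,b,t=b,a,t+90
    t=(t+90)%180-90
    mean=P.mean(0)
    return np.array([cx,cy])/1000,(a,b),t,mean
def look(n,names,z=.014,kmax=3,mins=.3):
    for k in names:
        for r in masks_of(n,k)[:kmax]:
            if r["score"]<mins or r["mask"].sum()<8: continue
            yield k,r
def show(c,n,names,z=.014,kmax=3,mins=.3):
    for k,r in look(n,names,z,kmax,mins):
        p,s,t,m=rect(c,r["mask"],z); 
        a=np.radians(t); skew=np.dot(m-p,[np.cos(a),np.sin(a)])
        print(k,round(r["score"],2),np.round(r["bbox"]).tolist(),"c",np.round(p,4),"sz",np.round(s),"ang",round(t,1),"mean",np.round(m,4),"skew_mm",round(skew*1000,1))
def mv(*tg):
    "targets (x,y,z,yaw_deg of tool x) -> rows relative to current pose"
    o=get_obs(); R=np.asarray(o["eef_rot"]); p=np.asarray(o["position"]); y0=np.degrees(np.arctan2(R[1,0],R[0,0]))
    from scipy.spatial.transform import Rotation as Ro
    print("t",round(o["t"],2),"pos",np.round(p,4),"yaw",round(y0,1),"j",np.round(o["joint_positions"],2),"w",round(o["grip_width"],4),"F",np.round(o["ft_force"],1))
    for x,y,z,yaw in tg:
        a=np.radians(yaw); T=np.array([[np.cos(a),np.sin(a),0],[np.sin(a),-np.cos(a),0],[0,0,-1]])
        s=R.T@(np.array([x,y,z])-p)/.025; r=np.degrees(Ro.from_matrix(R.T@T).as_rotvec())/10
        print(np.round(s,2),np.round(r,2))
E
python3 - <<'E'
from h import *
c=cam("top")
show(c,"top",["spatula_c","brush_c","bracket1_c"])
show(c,"top",["wax_jar_c"],.05,1);show(c,"top",["dappen_c"],.035,1)
show(c,"top",["tray_outer","tray_post"],.031,2);show(c,"top",["clamp","clamp_post"],.09,2)
print("clamp post top",w(c,(348,184),.09),"pivot",w(c,(358,209),.06),"traypost",w(c,(409,173),.076), "tray corners",w(c,[(416,151),(497,142),(505,209),(427,219)],.031))
s=cam("side"); show(s,"side",["spatula_c","brush_c","bracket1_c"],.014)
E
```

```text
spatula_c 0.69 [270.0, 219.0, 287.0, 274.0] c [0.4157 0.2357] sz [127.  21.] ang -17.6 mean [0.4161 0.2352] skew_mm 0.6
brush_c 0.95 [289.0, 118.0, 301.0, 172.0] c [0.6612 0.1886] sz [127.  18.] ang -7.3 mean [0.6565 0.1892] skew_mm -4.8
brush_c 0.46 [393.0, 141.0, 504.0, 221.0] c [ 0.5773 -0.18  ] sz [243. 170.] ang -82.1 mean [ 0.5806 -0.194 ] skew_mm 14.4
bracket1_c 0.63 [175.0, 183.0, 192.0, 216.0] c [0.5303 0.4642] sz [72. 38.] ang 0.1 mean [0.5261 0.4616] skew_mm -4.2
wax_jar_c 0.8 [270.0, 187.0, 286.0, 206.0] c [0.5369 0.2356] sz [41. 36.] ang 45.4 mean [0.5364 0.2355] skew_mm -0.4
dappen_c 0.88 [314.0, 254.0, 334.0, 277.0] c [0.373 0.124] sz [49. 48.] ang -89.9 mean [0.3733 0.1243] skew_mm -0.2
tray_outer 0.74 [346.0, 181.0, 364.0, 218.0] c [0.5369 0.0576] sz [85. 28.] ang 23.4 mean [0.5345 0.0557] skew_mm -2.9
tray_outer 0.59 [401.0, 141.0, 505.0, 221.0] c [ 0.5742 -0.1748] sz [236. 165.] ang -82.1 mean [ 0.5786 -0.1878] skew_mm 13.5
tray_post 0.8 [396.0, 143.0, 509.0, 217.0] c [ 0.5754 -0.1749] sz [238. 165.] ang -82.8 mean [ 0.5785 -0.1889] skew_mm 14.3
tray_post 0.5 [345.
[... 337 characters left out ...]
ost top [[0.55883444 0.07353679]] pivot [[0.50509144 0.0485017 ]] traypost [[ 0.58560819 -0.06494296]] tray corners [[ 0.64480052 -0.09364114]
 [ 0.66714695 -0.2877417 ]
 [ 0.50710726 -0.30134489]
 [ 0.48321514 -0.11674303]]
spatula_c 0.87 [342.0, 248.0, 403.0, 283.0] c [0.4168 0.2381] sz [128.  25.] ang -16.8 mean [0.413  0.2395] skew_mm -4.0
spatula_c 0.69 [321.0, 317.0, 363.0, 341.0] c [0.4593 0.3729] sz [73. 39.] ang -12.3 mean [0.4556 0.3751] skew_mm -4.1
brush_c 0.78 [234.0, 226.0, 290.0, 243.0] c [0.6617 0.1918] sz [129.  25.] ang -6.9 mean [0.6557 0.1928] skew_mm -6.1
bracket1_c 0.85 [275.0, 356.0, 318.0, 384.0] c [0.5316 0.4677] sz [73. 37.] ang 3.3 mean [0.5281 0.464 ] skew_mm -3.7
```

Run:
```python
import cv2
a=cv2.imread("pics/top0.png")[130:230,330:530]
b=cv2.imread("pics/side0.png")[90:210,280:380]
cv2.imwrite("pics/crop0.png",cv2.resize(a,None,fx=4,fy=4,interpolation=cv2.INTER_CUBIC))
```

```text
(no output)
```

View pics/crop0.png

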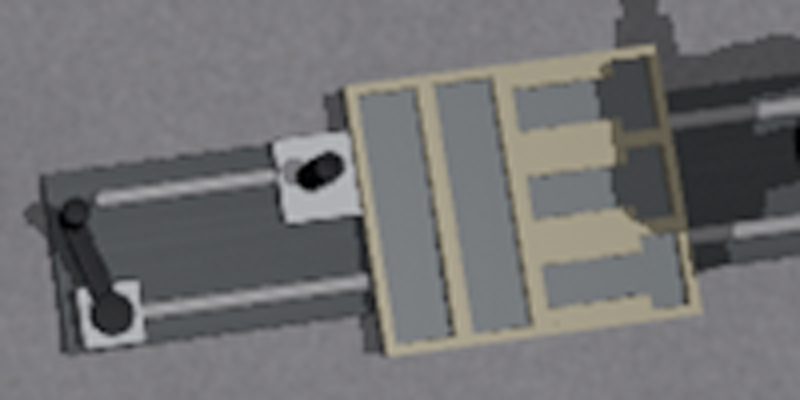

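Run:
```python
from h import *
c=read_camera("top")
P=w(c,(348.75,183),.09)[0]; O=w(c,(358,208),.06)[0]; T=w(c,(412,171),.076)[0]
print(P,O,T,np.linalg.norm(P-O),np.degrees(np.arctan2(*(P-O)[::-1])))
mv((*P,.17,25),(*P,.13,25))
```

```text
[0.56105466 0.07187451] [0.50736646 0.04848852] [ 0.59015971 -0.0717727 ] 0.05856045826127058 23.53740850155438
t 0.85 pos [ 0.2572 -0.5143  0.1699] yaw 26.6 j [-1.26  0.21  1.54  0.    1.39 -0.15] w 0.0939 F [ 0.2 -0.1  0.4]
[ 2.136e+01 -1.553e+01 -1.000e-02] [ 0.   -0.    0.16]
[ 21.36 -15.53   1.59] [ 0.   -0.    0.16]
```

Request:
send_rows(commands="2.1 -1.5 -0.5 0 0 0.1 0.6;4.3 -3.1 -0.5 0 0 0.1 0.6;6.4 -4.7 -0.5 0 0 0.1 0.6;8.5 -6.2 -0.5 0 0 0.1 0.6;10.7 -7.8 -0.5 0 0 0.1 0.6;12.8 -9.3 -0.5 0 0 0.1 0.6;15 -10.9 -0.5 0 0 0.1 0.6;17.1 -12.4 -0.5 0 0 0.1 0.6;19.2 -14 -0.4 0 0 0.1 0.6;21 -15.5 0 0 0 0.1 0.6", grip_force=15)

```text
t: 2.1
position: [0.5427, 0.0425, 0.1741]
eef_rot: [[0.902, 0.432, 0.002], [0.432, -0.902, -0.0], [0.002, 0.001, -1.0]]
ft_force: [0.9, -0.1, 0.4]
grip_width: 0.0567
gripper_force: 0.0
```

Run:
```python
from h import *
P=[.561,.072]
c=cam("wrist","pics/w1.png"); print(np.round(c["camera_matrix"],1).tolist(),np.round(c["position"],3),np.round(c["rotation"],2).tolist(), px(c,(*P,.09)),px(c,(.507,.0485,.06)))
mv((*P,.12,25),(*P,.057,25))
```

```text
[[344.7, 0.0, 315.2], [0.0, 344.7, 197.8], [0.0, 0.0, 1.0]] [0.604 0.072 0.389] [[0.43, -0.88, -0.21], [-0.9, -0.42, -0.1], [0.0, 0.24, -0.97]] [292.83048699 159.68382936] [293.37852768 214.74759034]
t 2.15 pos [0.5437 0.0499 0.1726] yaw 25.9 j [-0.07  0.14  1.61  0.01  1.39  1.05] w 0.0564 F [ 0.4  2.2 -0.4]
[ 1.   -0.48  2.11] [-0.03 -0.03  0.09]
[ 0.99 -0.47  4.63] [-0.03 -0.03  0.09]
```

View pics/w1.png

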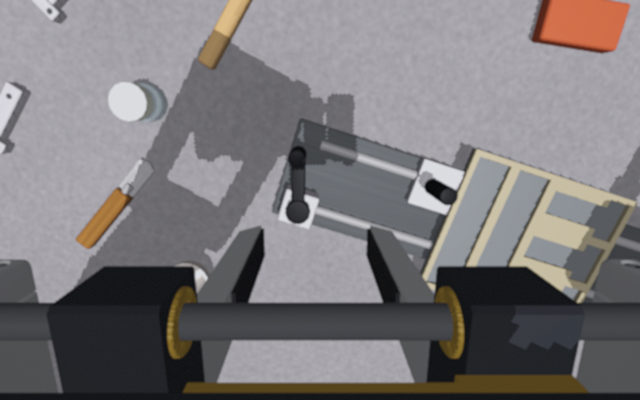

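Request:
send_rows(commands="0.3 -0.1 1 0 0 0 0.6;0.36 -0.1 2 0 0 0 0.6;0.36 -0.1 3 0 0 0 0.6;0.36 -0.1 4 0 0 0 0.6;0.36 -0.1 4.5 0 0 0 0.6;0.36 -0.1 4.5 0 0 0 0.6;0.36 -0.1 4.5 0 0 0 0.1;0.36 -0.1 4.5 0 0 0 0.1;0.36 -0.1 4.5 0 0 0 0.1;0.36 -0.1 4.5 0 0 0 0.1", grip_force=15)

```text
t: 3.4
position: [0.5485, 0.0467, 0.0612]
eef_rot: [[0.902, 0.432, 0.001], [0.432, -0.902, -0.0], [0.001, 0.0, -1.0]]
ft_force: [-0.2, -0.3, -0.1]
grip_width: 0.0198
gripper_force: 0.0
```

Run:
```python
from h import *
O=np.array([.507,.048]); o=get_obs(); P=np.array(o["position"][:2]); r=P-O; a=np.degrees(np.arctan2(r[1],r[0])); print(np.linalg.norm(r),a)
L=[]
for t in np.linspace(0,95-a,8)[1:]:
    L.append((*(O+.06*np.array([np.cos(np.radians(a+t)),np.sin(np.radians(a+t))])),o["position"][2],25+t))
mv((*P,o["position"][2],25),*L)
```

```text
0.04152289612847577 -1.7426560025769584
t 3.4 pos [0.5485 0.0467 0.0612] yaw 25.6 j [-0.07  0.27  1.71  0.    1.17  1.05] w 0.0198 F [-0.2 -0.3 -0.1]
[0. 0. 0.] [ 0.   -0.    0.06]
[ 0.86 -0.2   0.  ] [ 0.   -0.   -1.32]
[ 0.92 -0.78  0.  ] [ 0.   -0.   -2.71]
[ 0.85 -1.35  0.  ] [ 0.   -0.   -4.09]
[ 0.64 -1.89 -0.  ] [ 0.   -0.   -5.47]
[ 0.31 -2.36 -0.  ] [ 0.   -0.   -6.85]
[-0.12 -2.74 -0.  ] [ 0.   -0.   -8.23]
[-0.63 -3.01 -0.  ] [ 0.   -0.   -9.62]
```

Request:
send_rows(commands="0 0 0 0 0 0 0.6;0 0 0 0 0 0 0.6;0 -0.3 0 0 0 0 0.6;0 -0.7 0 0 0 0 0.6;0 -0.7 0 0 0 0 0.6;0.45 -0.7 0 0 0 0 0.6;0.9 -0.7 0 0 0 0 0.6;0.9 -0.7 0 0 0 0 0.6;0.9 -0.7 0 0 0 0 0.1;0.9 -0.7 0 0 0 0 0.1", grip_force=15)

```text
t: 4.65
position: [0.5607, 0.0721, 0.0607]
eef_rot: [[0.902, 0.432, -0.0], [0.432, -0.902, -0.0], [-0.0, -0.0, -1.0]]
ft_force: [-0.2, -0.4, 0.2]
grip_width: 0.0397
gripper_force: 0.0
```

Request:
send_rows(commands="0 0 0 0 0 0 0.1;0 0 0 0 0 0 0.1;0 0 0 0 0 0 0.1;0 0 0 0 0 0 0.1;0 0 0 0 0 0 0.1;0 0 0 0 0 0 0.1;0 0 0 0 0 0 0.1;0 0 0 0 0 0 0.1;0 0 0 0 0 0 0.1;0 0 0 0 0 0 0.1")

```text
t: 5.9
position: [0.561, 0.0723, 0.0608]
eef_rot: [[0.902, 0.432, 0.0], [0.432, -0.902, 0.0], [0.0, -0.0, -1.0]]
ft_force: [-0.4, -1.0, -0.3]
grip_width: 0.0094
gripper_force: 0.0
```

Run:
```python
from h import *
O=np.array([.507,.048]); o=get_obs(); P=np.array(o["position"][:2]); r=P-O; a=np.degrees(np.arctan2(r[1],r[0])); print(np.linalg.norm(r),a)
L=[]
for t in np.linspace(0,96-a,8)[1:]:
    L.append((*(O+.06*np.array([np.cos(np.radians(a+t)),np.sin(np.radians(a+t))])),o["position"][2],25+t))
mv((*P,o["position"][2],25),*L)
```

```text
0.05918827481573917 24.20936673099975
t 5.9 pos [0.561  0.0723 0.0608] yaw 25.6 j [-0.02  0.3   1.67  0.    1.18  1.1 ] w 0.0094 F [-0.4 -1.  -0.3]
[0. 0. 0.] [-0.   -0.    0.06]
[ 0.   -0.43  0.  ] [-0.   -0.   -0.97]
[-0.1  -0.84  0.  ] [-0.   -0.   -1.99]
[-0.28 -1.23  0.  ] [-0.   -0.   -3.02]
[-0.52 -1.59  0.  ] [-0.   -0.   -4.04]
[-0.82 -1.89  0.  ] [-0.   -0.   -5.07]
[-1.17 -2.14  0.  ] [-0.  -0.  -6.1]
[-1.56 -2.32 -0.  ] [ 0.   -0.   -7.12]
```

Run:
```python
from h import *
a=cam("wrist"); b=cam("side")
A=a["pixels"][60:400,150:490]; B=cv2.resize(b["pixels"][100:230,240:400],None,fx=2.6,fy=2.6)
im=np.zeros((340,340+B.shape[1],3),np.uint8); im[:,:340]=A; im[:B.shape[0],340:]=B[:340]
cv2.imwrite("pics/m2.png",im); print(px(b,(.561,.072,.09)),px(a,(.561,.072,.061)))
```

```text
[315.63082123 174.46865619] [314.67406757 221.25466565]
```

View pics/m2.png

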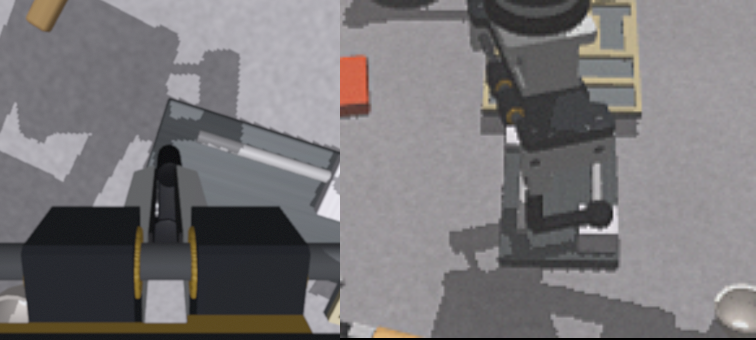

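Run:
```python
from h import *
a=cam("wrist"); b=cam("side"); t=cam("top")
print(w(a,[(318,212),(318,296)],.09),w(b,(315,176),.09), px(t,(.561,.072,.09)))
print(a["position"],get_obs()["position"])
B=cv2.resize(b["pixels"][150:200,290:345],None,fx=8,fy=8)
T=cv2.resize(t["pixels"][160:220,325:385],None,fx=6,fy=6)
im=np.zeros((400,820,3),np.uint8); im[:400,:440]=B; im[:360,450:810]=T
cv2.imwrite("pics/m3.png",im)
```

```text
[[0.57507685 0.07666647]
 [0.5280152  0.05398624]] [[0.56159647 0.07691485]] [348.69318779 183.0245191 ]
[0.62299897 0.10165844 0.27603385] [0.56094006 0.07224693 0.06081381]
```

```bash
python3 -c "
import cv2;i=cv2.imread('pics/m3.png');cv2.imwrite('pics/m3.png',i[:,:800])"
```

```text
(no output)
```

View pics/m3.png

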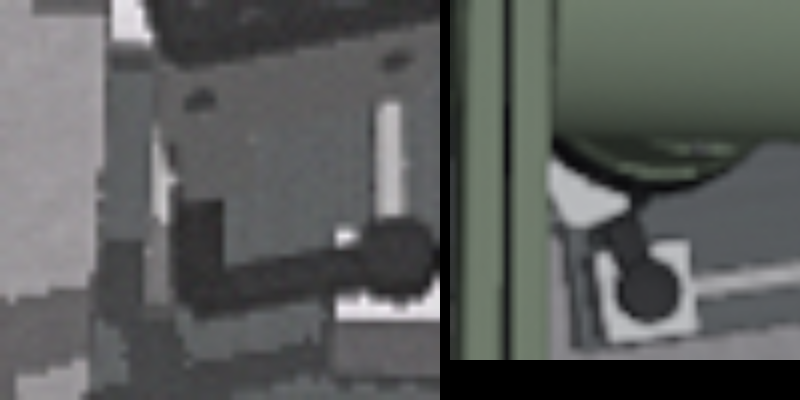

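Run:
```python
from h import *
a=cam("wrist"); b=cam("side")
def mk(c,P,s,im,x0,y0,col):
    u=(px(c,P)-[x0,y0])*s; cv2.circle(im,tuple(int(q) for q in u),3,col,1)
A=cv2.resize(a["pixels"][180:320,265:365],None,fx=4,fy=4,interpolation=cv2.INTER_CUBIC)
B=cv2.resize(b["pixels"][80:220,280:380],None,fx=4,fy=4,interpolation=cv2.INTER_CUBIC)
for c,im,x0,y0 in((a,A,265,180),(b,B,280,80)):
    mk(c,(.561,.0725,.061),4,im,x0,y0,(0,0,255)); mk(c,(.561,.0725,.09),4,im,x0,y0,(0,255,0)); mk(c,(.561,.0725,.05),4,im,x0,y0,(255,0,0)); mk(c,(.507,.048,.06),4,im,x0,y0,(255,255,0))
cv2.imwrite("pics/m4.png",np.hstack([A,B])[:600])
```

```text
(no output)
```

View pics/m4.png

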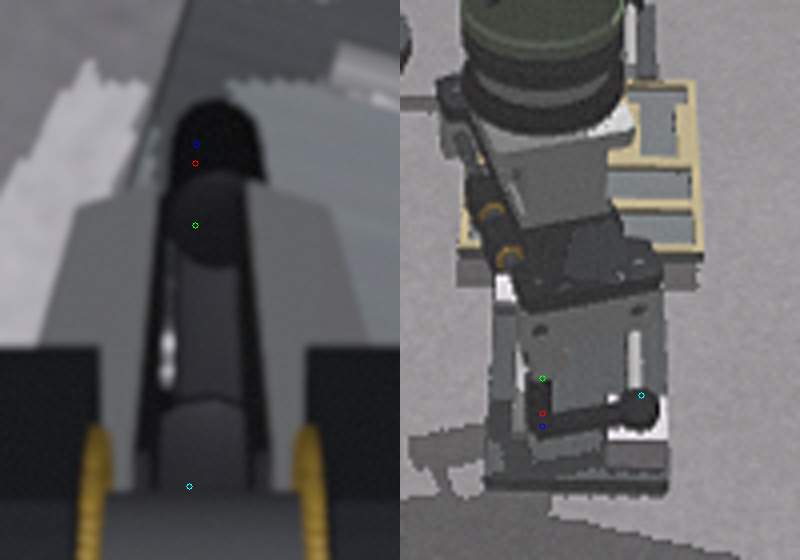

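Request:
send_rows(commands="0 0 0 0 0 0 0;0 0 0 0 0 0 0;0 0 0 0 0 0 0;0 0 0 0 0 0 0;0 0 0 0 0 0 0;0 0 0 0 0 0 0;0 0 0 0 0 0 0;0 0 0 0 0 0 0;0 0 0 0 0 0 0;0 0 0 0 0 0 0")

```text
t: 7.5
position: [0.561, 0.0722, 0.0608]
eef_rot: [[0.902, 0.432, 0.0], [0.432, -0.902, 0.0], [0.0, -0.0, -1.0]]
ft_force: [0.3, -0.2, 0.5]
grip_width: 0.0005
gripper_force: 0.0
```

Run:
```python
from h import *
mv()
c=read_camera("wrist")
def show2(n,k):
    for r in masks_of(n,k)[:2]:
        v,u=np.nonzero(r["mask"]); print(n,k,round(r["score"],2),r["bbox"],u.mean(),v.mean())
show2("wrist","clamp_post")
A=cv2.resize(c["pixels"][180:320,265:365],None,fx=4,fy=4,interpolation=cv2.INTER_CUBIC)
cv2.imwrite("pics/m5.png",A)
```

```text
t 7.5 pos [0.561  0.0722 0.0608] yaw 25.6 j [-0.02  0.3   1.67  0.    1.18  1.1 ] w 0.0005 F [ 0.3 -0.2  0.5]
wrist clamp_post 0.61 [309.9, 203.6, 329.9, 301.4] 319.04660194174755 221.22135922330096
wrist clamp_post 0.45 [176.3, 1.1, 250.2, 90.1] 210.36311914323963 42.43808567603748
```

View pics/m5.png

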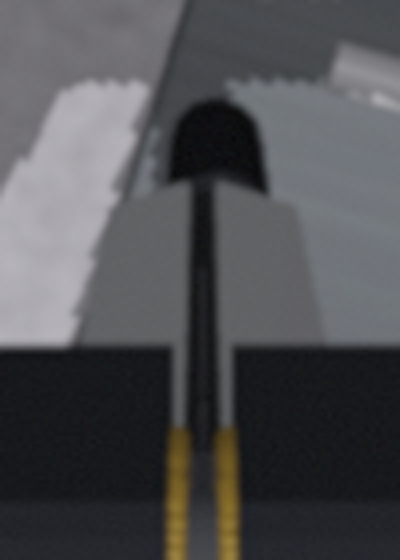

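Request:
send_rows(commands="0 0 0 0 0 0 0.6;0 0 0 0 0 0 0.6;0 0 0 0 0 0 0.6;0 0 0 0 0 0 0.6;0 0 0 0 0 0 0.6;0 0 0 0 0 0 0.6;0 0 0.2 0 0 0 0.6;0 0 0.4 0 0 0 0.6;0 0 0.6 0 0 0 0.6;0 0 0.6 0 0 0 0.6")

```text
t: 8.85
position: [0.5603, 0.0723, 0.045]
eef_rot: [[0.902, 0.432, -0.002], [0.432, -0.902, 0.0], [-0.001, -0.001, -1.0]]
ft_force: [0.1, 0.1, 0.0]
grip_width: 0.0565
gripper_force: 0.0
```

Run:
```python
from h import *
mv()
a=cam("wrist"); b=cam("side")
A=cv2.resize(a["pixels"][180:320,230:400],None,fx=2.3,fy=2.3,interpolation=cv2.INTER_CUBIC)
B=cv2.resize(b["pixels"][100:200,290:370],None,fx=5,fy=5,interpolation=cv2.INTER_CUBIC)
im=np.zeros((500,800,3),np.uint8); im[:A.shape[0],:A.shape[1]]=A; im[:500,400:]=B
for c,x0,y0,s,ox in((a,230,180,2.3,0),(b,290,100,5,400)):
  o=get_obs()["position"]
  for dz,col in((0,(0,0,255)),(.03,(0,255,0)),(.097,(255,0,0))):
    u=(px(c,(o[0],o[1],o[2]+dz))-[x0,y0])*s; cv2.circle(im,(int(u[0]+ox),int(u[1])),4,col,1)
cv2.imwrite("pics/m6.png",im)
```

```text
t 8.85 pos [0.5603 0.0723 0.045 ] yaw 25.6 j [-0.02  0.32  1.68 -0.    1.15  1.1 ] w 0.0565 F [0.1 0.1 0. ]
```

View pics/m6.png

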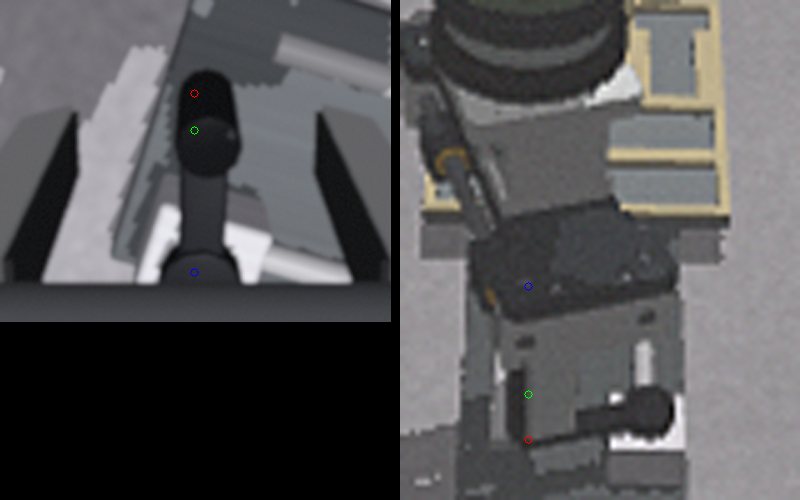

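Request:
send_rows(commands="0 0.1 0.3 0 0 0 0.6;0 0.1 0.56 0 0 0 0.6;0 0.1 0.56 0 0 0 0.6;0 0.1 0.56 0 0 0 0.1;0 0.1 0.56 0 0 0 0.1;0 0.1 0.56 0 0 0 0.1;0 0.1 0.56 0 0 0 0.1;0 0.1 0.56 0 0 0 0.1;0 0.1 0.56 0 0 0 0.1;0 0.1 0.56 0 0 0 0.1", grip_force=15)

```text
t: 10.2
position: [0.5622, 0.07, 0.032]
eef_rot: [[0.902, 0.432, 0.0], [0.432, -0.902, 0.0], [0.0, 0.0, -1.0]]
ft_force: [-0.0, 0.5, 0.8]
grip_width: 0.0158
gripper_force: 15.0
```

Run:
```python
from h import *
O=np.array([.507,.048]); o=get_obs(); P=np.array(o["position"][:2]); r=P-O; a=np.degrees(np.arctan2(r[1],r[0])); print(np.linalg.norm(r),a)
L=[]
for t in np.linspace(0,96-a,8)[1:]:
    L.append((*(O+.06*np.array([np.cos(np.radians(a+t)),np.sin(np.radians(a+t))])),o["position"][2],25+t))
mv((*P,o["position"][2],25),*L)
```

```text
0.05940971439344897 21.768872892335178
t 10.2 pos [0.5622 0.07   0.032 ] yaw 25.6 j [-0.03  0.34  1.68  0.    1.12  1.1 ] w 0.0158 F [-0.   0.5  0.8]
[0. 0. 0.] [ 0.   -0.    0.06]
[ 0.01 -0.44 -0.  ] [ 0. -0. -1.]
[-0.08 -0.88 -0.  ] [ 0.   -0.   -2.06]
[-0.25 -1.28 -0.  ] [ 0.   -0.   -3.12]
[-0.5  -1.66 -0.  ] [ 0.   -0.   -4.18]
[-0.8  -1.97 -0.  ] [ 0.   -0.   -5.24]
[-1.16 -2.23 -0.  ] [ 0.   -0.   -6.31]
[-1.57 -2.42 -0.  ] [ 0.   -0.   -7.37]
```

Request:
send_rows(commands="0 -0.44 0 0 0 -1 0.1;-0.08 -0.88 0 0 0 -2 0.1;-0.25 -1.28 0 0 0 -3 0.1;-0.5 -1.65 0 0 0 -4.1 0.1;-0.8 -1.96 0 0 0 -5.1 0.1;-1.16 -2.22 0 0 0 -6.2 0.1;-1.56 -2.4 0 0 0 -7.2 0.1;-1.6 -2.42 0 0 0 -7.3 0.1;-1.6 -2.42 0 0 0 -7.3 0.1;-1.6 -2.42 0 0 0 -7.3 0.1")

```text
t: 11.45
position: [0.5005, 0.1044, 0.0319]
eef_rot: [[-0.15, 0.989, 0.001], [0.989, 0.15, -0.005], [-0.005, 0.0, -1.0]]
ft_force: [0.6, -7.5, -0.2]
grip_width: 0.0157
gripper_force: 15.0
```

Request:
send_rows(commands="0 0 0 0 0 0 0.6;0 0 0 0 0 0 0.6;0 0 0 0 0 0 0.6;0 0 -0.8 0 0 0 0.6;0 0 -1.8 0 0 0 0.6;0 0 -2.8 0 0 0 0.6;0 0 -2.8 0 0 1 0.6;0 0 -2.8 0 0 2 0.6;0 0 -2.8 0 0 3 0.6;0 0 -2.8 0 0 3 0.6")

```text
t: 12.7
position: [0.4997, 0.1075, 0.1018]
eef_rot: [[0.363, 0.932, -0.0], [0.932, -0.363, 0.0], [0.0, -0.0, -1.0]]
ft_force: [-0.2, 0.0, -0.2]
grip_width: 0.0564
gripper_force: 0.0
```

Run:
```python
from h import *
c=cam("top"); 
for k in ("tray_post","clamp"):
    show(c,"top",[k],.031)
mv((.5902,-.0718,.1,7.4))
```

```text
tray_post 0.75 [399.0, 142.0, 506.0, 218.0] c [ 0.5754 -0.1758] sz [234. 163.] ang -81.6 mean [ 0.5786 -0.1886] skew_mm 13.1
t 12.85 pos [0.4998 0.1074 0.1018] yaw 68.7 j [0.04 0.14 1.77 0.   1.23 0.41] w 0.0564 F [-0.   0.5  1.1]
[-5.36  5.97  0.07] [-0.    0.    6.13]
```

Request:
send_rows(commands="-0.9 1 0 0 0 1 0.6;-1.8 2 0 0 0 2 0.6;-2.7 3 0 0 0 3 0.6;-3.6 4 0 0 0 4 0.6;-4.5 5 0 0 0 5 0.6;-5.3 5.97 0 0 0 6.1 0.6;-5.36 5.97 0 0 0 6.1 0.6;-5.36 5.97 0 0 0 6.1 0.6;-5.36 5.97 0 0 0 6.1 0.6;-5.36 5.97 0 0 0 6.1 0.6")

```text
t: 14.1
position: [0.5895, -0.071, 0.1019]
eef_rot: [[0.991, 0.134, -0.0], [0.134, -0.991, 0.0], [-0.0, -0.0, -1.0]]
ft_force: [-0.5, -0.7, 0.4]
grip_width: 0.0565
gripper_force: 0.0
```

Run:
```python
from h import *
mv((.5902,-.0718,.01,7.4))
c=cam("wrist"); s=cam("side")
print(px(c,(.590,-.0718,.076)),px(s,(.59,-.0718,.076)))
A=c["pixels"][60:400,120:520]
B=cv2.resize(s["pixels"][60:230,220:420],None,fx=2,fy=2)
cv2.imwrite("pics/m7.png",np.hstack([A,B]))
```

```text
t 14.1 pos [ 0.5895 -0.071   0.1019] yaw 7.7 j [-0.27  0.31  1.56  0.    1.27  1.17] w 0.0565 F [-0.5 -0.7  0.4]
[0.02 0.04 3.67] [-0.    0.    0.03]
[315.38050875 209.94696505] [313.72596772 136.27340126]
```

View pics/m7.png

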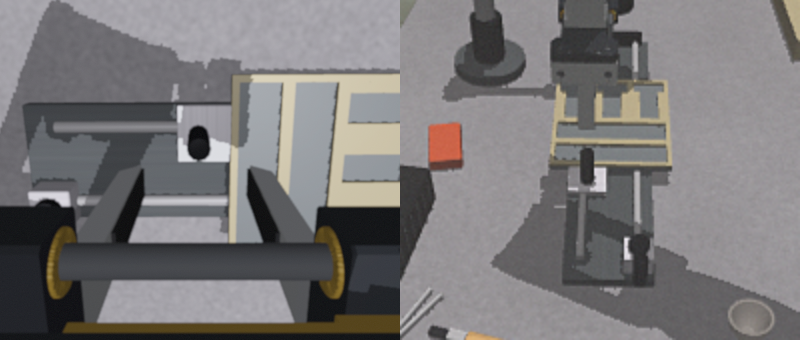

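Request:
send_rows(commands="0 0.05 1.2 0 0 0 0.6;0 0.05 2.4 0 0 0 0.6;0 0.05 3.6 0 0 0 0.6;0 0.05 3.6 0 0 0 0.6;0 0.05 3.6 0 0 0 0.1;0 0.05 3.6 0 0 0 0.1;0 0.05 3.6 0 0 0 0.1;0 0.05 3.6 0 0 0 0.1;0 0.05 3.6 0 0 0 0.1;0 0.05 3.6 0 0 0 0.1", grip_force=20)

```text
t: 15.45
position: [0.5904, -0.0733, 0.0124]
eef_rot: [[0.991, 0.132, 0.001], [0.132, -0.991, -0.0], [0.001, 0.0, -1.0]]
ft_force: [-0.1, 0.3, 3.3]
grip_width: 0.0181
gripper_force: 2.0
```

Request:
send_rows(commands="0 -0.3 0 0 0 0 0.1;0 -0.6 0 0 0 0 0.1;0 -0.9 0 0 0 0 0.1;0 -1.2 0 0 0 0 0.1;0 -1.5 0 0 0 0 0.1;0 -1.8 0 0 0 0 0.1;0 -2 0 0 0 0 0.1;0 -2 0 0 0 0 0.1;0 -2 0 0 0 0 0.1;0 -2 0 0 0 0 0.1")

```text
t: 16.7
position: [0.5834, -0.0222, 0.0123]
eef_rot: [[0.991, 0.132, -0.0], [0.132, -0.991, 0.001], [0.0, -0.001, -1.0]]
ft_force: [-0.6, -1.4, 6.6]
grip_width: 0.0173
gripper_force: 20.0
```

Request:
send_rows(commands="0 -0.3 0 0 0 0 0.1;0 -0.6 0 0 0 0 0.1;0 -0.9 0 0 0 0 0.1;0 -1.2 0 0 0 0 0.1;0 -1.5 0 0 0 0 0.1;0 -1.6 0 0 0 0 0.1;0 -1.6 0 0 0 0 0.1;0 -1.6 0 0 0 0 0.1;0 -1.6 0 0 0 0 0.1;0 -1.6 0 0 0 0 0.1")

```text
t: 17.95
position: [0.5803, 0.0005, 0.0121]
eef_rot: [[0.991, 0.134, 0.003], [0.134, -0.991, -0.025], [0.0, 0.025, -1.0]]
ft_force: [2.2, -39.8, -2.4]
grip_width: 0.0215
gripper_force: 20.0
```

Request:
send_rows(commands="0 0.1 0 0 0 0 0.1;0 0.1 0 0 0 0 0.6;0 0.1 0 0 0 0 0.6;0 0.1 0 0 0 0 0.6;0 0.1 -1 0 0 0 0.6;0 0.1 -2 0 0 0 0.6;0 0.1 -3 0 0 0 0.6;0 0.1 -4 0 0 0 0.6;0 0.1 -4.8 0 0 0 0.6;0 0.1 -4.8 0 0 0 0.6")

```text
t: 19.2
position: [0.5791, 0.0151, 0.1327]
eef_rot: [[0.991, 0.133, 0.002], [0.133, -0.991, 0.002], [0.002, -0.001, -1.0]]
ft_force: [0.4, 0.1, 0.0]
grip_width: 0.0566
gripper_force: 0.0
```

Run:
```python
from h import *
mv()
c=cam("top","pics/top2.png")
show(c,"top",["spatula_c","brush_c"],.014,2); show(c,"top",["bracket1_c","bracket2_c","bracket3_c"],.014,3,.2)
show(c,"top",["tray_post","tray_outer","cell_near"],.031)
s=cam("side"); show(s,"side",["spatula_c","brush_c"],.014,1);show(s,"side",["bracket1_c"],.014,4,.2)
cv2.imwrite("pics/top2c.png",cv2.resize(c["pixels"][90:290,160:520],None,fx=2.2,fy=2.2))
```

```text
t 19.2 pos [0.5791 0.0151 0.1327] yaw 7.6 j [-0.12  0.25  1.57  0.    1.32  1.31] w 0.0566 F [0.4 0.1 0. ]
spatula_c 0.57 [270.0, 218.0, 290.0, 272.0] c [0.4168 0.2355] sz [129.  21.] ang -16.7 mean [0.4166 0.2353] skew_mm -0.2
brush_c 0.61 [291.0, 118.0, 304.0, 171.0] c [0.6634 0.1884] sz [127.  18.] ang -7.4 mean [0.6593 0.1888] skew_mm -4.0
brush_c 0.59 [222.0, 151.0, 240.0, 183.0] c [0.6128 0.3521] sz [70. 30.] ang -15.8 mean [0.6093 0.3501] skew_mm -2.9
bracket1_c 0.57 [179.0, 181.0, 190.0, 215.0] c [0.5325 0.465 ] sz [72. 33.] ang 1.6 mean [0.5291 0.4611] skew_mm -3.5
bracket2_c 0.58 [264.0, 220.0, 292.0, 272.0] c [0.4152 0.2353] sz [130.  23.] ang -18.1 mean [0.4123 0.2361] skew_mm -3.1
bracket2_c 0.56 [218.0, 151.0, 240.0, 181.0] c [0.6148 0.3527] sz [75. 37.] ang -15.8 mean [0.6106 0.3503] skew_mm -3.3
bracket3_c 0.52 [210.0, 214.0, 226.0, 247.0] c [0.4581 0.3763] sz [74. 37.] ang -2.9 mean [0.4544 0.3729] skew_mm -3.5
tray_post 0.88 [368.0, 164.0, 457.0, 224.0] c [ 0.5346 -0.1007] sz [212. 122.] ang -74.6 mean [ 0.5388 -0.1215] skew_mm 21.2
tray_outer 0.9 [400.0, 162.0, 458.0, 224.0] c [ 0.5474 -0.1197] sz [153. 127.] ang -82.9 mean [ 0.5387 -0.122 ] skew_mm 1.2
cell_near 0.96 [370.0, 162.0, 457.0, 223.0] c [ 0.5354 -0.0993] sz [212. 117.] ang -75.5 mean [ 0.5385 -0.1209] skew_mm 21.7
spatula_c 0.94 [342.0, 251.0, 406.0, 285.0] c [0.4159 0.2385] sz [127.  25.] ang -16.3 mean [0.411  0.2398] skew_mm -5.1
brush_c 0.9 [236.0, 223.0, 291.0, 243.0] c [0.6621 0.1916] sz [128.  22.] ang -7.7 mean [0.6567 0.1926] skew_mm -5.5
bracket1_c 0.94 [275.0, 358.0, 317.0, 384.0] c [0.5319 0.4682] sz [74. 35.] ang 2.9 mean [0.5286 0.4646] skew_mm -3.4
```

View pics/top2c.png

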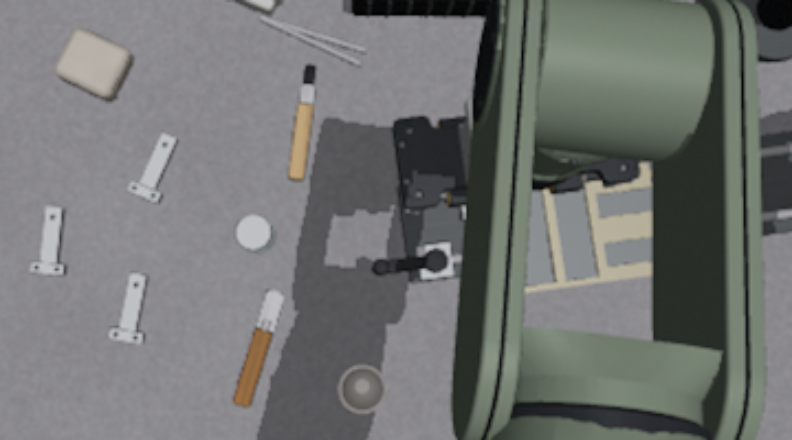

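Run:
```python
from h import *
mv((.408,.238,.1,-17.2))
```

```text
t 19.85 pos [0.5785 0.0135 0.1317] yaw 7.6 j [-0.13  0.25  1.57  0.    1.32  1.31] w 0.0561 F [ 0.1 -0.5 -0.1]
[-5.58 -9.8   1.27] [-0.    0.    2.48]
```

Request:
send_rows(commands="-1.1 -1.9 0 0 0 0.5 0.6;-2.2 -3.9 0 0 0 1 0.6;-3.3 -5.8 0 0 0 1.5 0.6;-4.4 -7.8 0.3 0 0 2 0.6;-5.58 -9.8 0.7 0 0 2.48 0.6;-5.58 -9.8 1.27 0 0 2.48 0.6;-5.58 -9.8 1.27 0 0 2.48 0.6;-5.58 -9.8 1.27 0 0 2.48 0.6;-5.58 -9.8 1.27 0 0 2.48 0.6;-5.58 -9.8 1.27 0 0 2.48 0.6")

```text
t: 21.1
position: [0.4088, 0.2375, 0.1005]
eef_rot: [[0.955, -0.298, 0.001], [-0.298, -0.955, 0.0], [0.001, -0.0, -1.0]]
ft_force: [-0.1, 0.2, 0.0]
grip_width: 0.0564
gripper_force: 0.0
```

Run:
```python
from h import *
c=cam("wrist","pics/w3.png"); show(c,"wrist",["spatula_c"],.014,1)
t=cam("top","pics/t3.png"); show(t,"top",["tray_outer","tray_post"],.031,1); show(t,"top",["bracket1_c","bracket2_c","bracket3_c","brush_c"],.014,2)
s=cam("side"); show(s,"side",["tray_outer"],.031,1)
cv2.imwrite("pics/t3c.png",np.hstack([cv2.resize(t["pixels"][135:230,330:470],None,fx=3.3,fy=3.3,interpolation=cv2.INTER_CUBIC),c["pixels"][60:373,180:500]]))
mv((.408,.238,-.015,-17.2))
```

```text
spatula_c 0.65 [304.0, 112.0, 331.0, 253.0] c [0.4157 0.2337] sz [128.  21.] ang -16.8 mean [0.417  0.2333] skew_mm 1.4
tray_outer 0.64 [370.0, 146.0, 475.0, 223.0] c [ 0.5653 -0.1013] sz [236. 162.] ang -82.3 mean [ 0.5684 -0.115 ] skew_mm 14.0
tray_post 0.63 [367.0, 147.0, 477.0, 223.0] c [ 0.5645 -0.1017] sz [238. 164.] ang -81.6 mean [ 0.5684 -0.1154] skew_mm 14.1
bracket1_c 0.8 [176.0, 182.0, 190.0, 214.0] c [0.5315 0.4642] sz [74. 38.] ang 0.1 mean [0.5278 0.4616] skew_mm -3.7
bracket2_c 0.82 [218.0, 151.0, 240.0, 183.0] c [0.6135 0.3552] sz [73. 39.] ang -12.9 mean [0.6074 0.3518] skew_mm -5.2
bracket2_c 0.35 [289.0, 118.0, 307.0, 174.0] c [0.6626 0.1882] sz [129.  19.] ang -7.4 mean [0.6586 0.1888] skew_mm -4.0
bracket3_c 0.69 [220.0, 213.0, 224.0, 226.0] c [0.4814 0.3671] sz [26. 17.] ang 1.1 mean [0.4815 0.3676] skew_mm 0.1
tray_outer 0.58 [293.0, 115.0, 356.0, 180.0] c [ 0.5646 -0.0979] sz [246. 165.] ang -80.9 mean [ 0.569  -0.1053] skew_mm 8.0Traceback (most recent call last):
  File "<stdin>", line 5, in <module>
    return _nx.concatenate(arrs, 1, dtype=dtype, casting=casting)
           ~~~~~~~~~~~~~~~^^^^^^^^^^^^^^^^^^^^^^^^^^^^^^^^^^^^^^^
ValueError: all the input array dimensions except for the concatenation axis must match exactly, but along dimension 0, the array at index 0 has size 314 and the array at index 1 has size 313
```

Run:
```python
from h import *
t=cam("top"); c=cam("wrist")
hsv=cv2.cvtColor(t["pixels"],cv2.COLOR_BGR2HSV); m=cv2.inRange(hsv,(12,45,90),(32,200,255)); m[:135]=0;m[235:]=0;m[:,:370]=0;m[:,500:]=0
n,l,st,_=cv2.connectedComponentsWithStats(m); k=1+st[1:,4].argmax(); M=l==k
p,s,a,mean=rect(t,M,.031); print("beige",p,s,a,st[k])
A=np.radians(a); 
# compartments: holes
H=cv2.morphologyEx(M.astype(np.uint8),cv2.MORPH_CLOSE,np.ones((3,3)))
cn,h=cv2.findContours(H,cv2.RETR_CCOMP,cv2.CHAIN_APPROX_NONE)
for q,hh in zip(cn,h[0]):
    if hh[3]>=0 and len(q)>15:
        P=(w(t,q[:,0],.0285)*1000).astype(np.float32); print("hole",cv2.minAreaRect(P))
A=cv2.resize(t["pixels"][135:230,360:480],(396,314),interpolation=cv2.INTER_CUBIC)
cv2.imwrite("pics/t3c.png",np.hstack([A,c["pixels"][60:374,180:500]]))
mv((.408,.238,-.015,-17.2))
```

```text
beige [ 0.63317786 -0.20438036] (47.85997772216797, 7.856447696685791) 16.029781341552734 [458 146   7  21  30]
t 21.75 pos [0.4079 0.2381 0.1001] yaw -17.2 j [ 0.34  0.06  1.86 -0.    1.22  2.22] w 0.0566 F [-0.4 -0.2  0. ]
[0.01 0.   4.6 ] [-0. -0. -0.]
```

View pics/t3c.png

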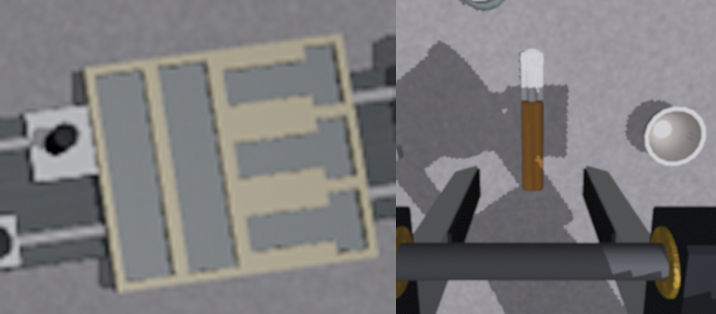

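```bash
cat >> h.py <<'E'
TH=np.radians(7.4)
def tr(P,O):
    "world -> stage axes relative O"
    d=np.atleast_2d(P)-O; c,s=np.cos(TH),np.sin(TH); return np.c_[d@[c,s],d@[-s,c]]*1000
E
python3 - <<'E'
from h import *
t=cam("top")
f=lambda L,z: w(t,np.array(L)/3.3+[360,135],z)
C=f([(85,70),(340,33),(378,255),(118,292)],.031)
e=lambda v: round(np.degrees(np.arctan2(v[1],v[0])),2)
print("yaw from edges",e(C[0]-C[3]),e(C[1]-C[2]),e(C[0]-C[1])-90,e(C[3]-C[2])-90, "len",[np.linalg.norm(C[i]-C[(i+1)%4]) for i in range(4)])
O=f([(95,77),(143,70),(175,275),(128,282)],.0285).mean(0); I=f([(158,68),(207,62),(240,267),(190,274)],.0285).mean(0)
print(O,I,tr(I,O),"corners",tr(C,O),"post",tr(f([(62,137)],.076),O), f([(62,137)],.076))
cells=f([(224,70),(330,44),(350,100),(227,107), (235,144),(350,118),(360,180),(240,180), (245,216),(360,190),(372,248),(250,252)],.0285)
print(tr(cells,O))
E
```

```text
yaw from edges 7.75 8.14 8.489999999999995 8.159999999999997 len [np.float64(0.1868555003678643), np.float64(0.1620130620134268), np.float64(0.18794896509315087), np.float64(0.16094324350815914)]
[ 0.55613312 -0.05708721] [ 0.56220283 -0.10285643] [[  0.12428323 -46.16976819]] corners [[  79.86841709   25.58041717]
 [  83.42409761 -161.24124954]
 [ -78.57561342 -163.32112621]
 [ -81.07190839   24.61126054]] post [[28.91461575 56.96712262]] [[0.5774698  0.00312951]]
[[  67.61734577  -74.71751066]
 [  76.77229287 -153.84031491]
 [  34.49135508 -161.87561681]
 [  40.65908412  -72.87063911]
 [  13.36462361  -74.60767149]
 [  21.54553894 -159.83697486]
 [ -23.74247546 -159.99332324]
 [ -12.82522803  -74.3038412 ]
 [ -38.90388725  -74.00130085]
 [ -30.86917775 -158.86668854]
 [ -73.12749582 -160.89810612]
 [ -64.87206066  -73.70004226]]
```

Request:
send_rows(commands="0 0 1 0 0 0 0.6;0 0 2 0 0 0 0.6;0 0 3 0 0 0 0.6;0 0 3.8 0 0 0 0.6;0 0 4.3 0 0 0 0.6;0 0 4.5 0 0 0 0.6;0 0 4.6 0 0 0 0.6;0 0 4.7 0 0 0 0.6;0 0 4.75 0 0 0 0.6;0 0 4.8 0 0 0 0.6")

```text
t: 23.05
position: [0.4082, 0.2381, -0.0197]
eef_rot: [[0.955, -0.296, 0.001], [-0.296, -0.955, 0.0], [0.001, -0.0, -1.0]]
ft_force: [0.7, -0.1, -0.7]
grip_width: 0.0563
gripper_force: 0.0
```

Request:
send_rows(commands="0 0 0 0 0 0 0.6;0 0 0 0 0 0 0.6;0 0 0 0 0 0 0.6;0 0 0.02 0 0 0 0.6;0 0 0.04 0 0 0 0.6;0 0 0.06 0 0 0 0.6;0 0 0.08 0 0 0 0.6;0 0 0.1 0 0 0 0.6;0 0 0.12 0 0 0 0.6;0 0 0.12 0 0 0 0.6")

```text
t: 24.3
position: [0.4078, 0.238, -0.023]
eef_rot: [[0.955, -0.296, -0.0], [-0.296, -0.955, -0.0], [-0.0, 0.0, -1.0]]
ft_force: [-0.4, 0.5, 0.8]
grip_width: 0.0567
gripper_force: 0.0
```

Request:
send_rows(commands="0 0 0.04 0 0 0 0.6;0 0 0.08 0 0 0 0.6;0 0 0.12 0 0 0 0.6;0 0 0.14 0 0 0 0.6;0 0 0.16 0 0 0 0.6;0 0 0.18 0 0 0 0.6;0 0 0.2 0 0 0 0.6;0 0 0.22 0 0 0 0.6;0 0 0.24 0 0 0 0.6;0 0 0.24 0 0 0 0.6")

```text
t: 25.55
position: [0.4078, 0.238, -0.029]
eef_rot: [[0.955, -0.296, -0.0], [-0.296, -0.955, -0.0], [-0.0, 0.0, -1.0]]
ft_force: [0.4, -0.3, 0.4]
grip_width: 0.0563
gripper_force: 0.0
```

Request:
send_rows(commands="0 0 0.02 0 0 0 0.6;0 0 0.02 0 0 0 0.6;0 0 0.04 0 0 0 0.6;0 0 0.04 0 0 0 0.6;0 0 0.06 0 0 0 0.6;0 0 0.06 0 0 0 0.6;0 0 0.08 0 0 0 0.6;0 0 0.08 0 0 0 0.6;0 0 0.1 0 0 0 0.6;0 0 0.1 0 0 0 0.6")

```text
t: 26.8
position: [0.4079, 0.238, -0.0315]
eef_rot: [[0.955, -0.296, -0.0], [-0.296, -0.955, -0.0], [-0.0, 0.0, -1.0]]
ft_force: [-0.1, 0.4, -0.4]
grip_width: 0.0567
gripper_force: 0.0
```

Request:
send_rows(commands="0 0 0.02 0 0 0 0.6;0 0 0.02 0 0 0 0.6;0 0 0.04 0 0 0 0.6;0 0 0.04 0 0 0 0.6;0 0 0.06 0 0 0 0.6;0 0 0.06 0 0 0 0.6;0 0 0.08 0 0 0 0.6;0 0 0.08 0 0 0 0.6;0 0 0.1 0 0 0 0.6;0 0 0.1 0 0 0 0.6")

```text
t: 28.05
position: [0.4078, 0.238, -0.034]
eef_rot: [[0.955, -0.296, -0.0], [-0.296, -0.955, -0.0], [-0.0, 0.0, -1.0]]
ft_force: [-0.2, 0.2, -0.9]
grip_width: 0.0563
gripper_force: 0.0
```

Request:
send_rows(commands="0 0 0.02 0 0 0 0.6;0 0 0.02 0 0 0 0.6;0 0 0.04 0 0 0 0.6;0 0 0.04 0 0 0 0.6;0 0 0.06 0 0 0 0.6;0 0 0.06 0 0 0 0.6;0 0 0.08 0 0 0 0.6;0 0 0.08 0 0 0 0.6;0 0 0.1 0 0 0 0.6;0 0 0.1 0 0 0 0.6")

```text
t: 29.3
position: [0.408, 0.238, -0.0354]
eef_rot: [[0.955, -0.296, -0.0], [-0.296, -0.955, -0.0], [-0.0, 0.0, -1.0]]
ft_force: [-3.4, -2.3, 9.6]
grip_width: 0.0561
gripper_force: 5.0
```

Request:
send_rows(commands="0 0 -0.15 0 0 0 0.6;0 0 -0.32 0 0 0 0.6;0 0 -0.32 0 0 0 0.1;0 0 -0.32 0 0 0 0.1;0 0 -0.32 0 0 0 0.1;0 0 -0.32 0 0 0 0.1;0 0 -0.32 0 0 0 0.1;0 0 -0.32 0 0 0 0.1;0 0 -0.32 0 0 0 0.1;0 0 -0.32 0 0 0 0.1", grip_force=30)

```text
t: 30.55
position: [0.4079, 0.238, -0.0284]
eef_rot: [[0.955, -0.296, -0.0], [-0.296, -0.955, 0.0], [-0.0, 0.0, -1.0]]
ft_force: [0.0, -0.0, -0.4]
grip_width: 0.0197
gripper_force: 30.0
```

```bash
cat >> h.py <<'E'
TH=np.radians(7.9); TO=np.array([.5561,-.0571])
def cell(x,y):
    c,s=np.cos(TH),np.sin(TH); return TO+np.array([c*x-s*y,s*x+c*y])
E
python3 - <<'E'
from h import *
p=cell(-.008,0)
mv((.408,.238,.06,-17.2),(*p,.06,7.9),(*p,.0,7.9))
E
```

```text
t 30.55 pos [ 0.4079  0.238  -0.0284] yaw -17.2 j [0.34 0.26 1.94 0.   0.93 2.22] w 0.0197 F [ 0.  -0.  -0.4]
[ 0.   -0.   -3.54] [ 0.  0. -0.]
[ 8.87  9.65 -3.54] [ 0.    0.   -2.51]
[ 8.87  9.65 -1.14] [ 0.    0.   -2.51]
```

Request:
send_rows(commands="0 0 -1 0 0 0 0.1;0 0 -2 0 0 0 0.1;0 0 -3 0 0 0 0.1;0 0 -4 0 0 0 0.1;0 0 -4.6 0 0 0 0.1;1.5 1.6 -4.6 0 0 -0.4 0.1;3 3.2 -4.6 0 0 -0.8 0.1;4.5 4.8 -4.6 0 0 -1.2 0.1;6 6.4 -4.6 0 0 -1.6 0.1;6 6.4 -4.6 0 0 -1.6 0.1")

```text
t: 31.8
position: [0.5052, 0.0376, 0.0865]
eef_rot: [[1.0, -0.027, 0.001], [-0.027, -1.0, -0.001], [0.001, 0.001, -1.0]]
ft_force: [0.4, 0.4, -0.8]
grip_width: 0.0196
gripper_force: 30.0
```

Run:
```python
from h import *
p=cell(-.008,0)
mv((*p,.085,7.9),(*p,.0,7.9))
```

```text
t 31.8 pos [0.5052 0.0376 0.0865] yaw -1.5 j [-0.1   0.15  1.79 -0.    1.2   1.5 ] w 0.0196 F [ 0.4  0.4 -0.8]
[1.82 3.78 0.06] [ 0.   -0.   -0.94]
[1.82 3.78 3.46] [ 0.   -0.   -0.94]
```

Request:
send_rows(commands="0.6 1.2 0 0 0 -0.3 0.1;1.2 2.5 0 0 0 -0.6 0.1;1.82 3.78 0 0 0 -0.94 0.1;1.82 3.78 0 0 0 -0.94 0.1;1.82 3.78 0.8 0 0 -0.94 0.1;1.82 3.78 1.6 0 0 -0.94 0.1;1.82 3.78 2 0 0 -0.94 0.1;1.82 3.78 2 0 0 -0.94 0.1;1.82 3.78 2 0 0 -0.94 0.1;1.82 3.78 2 0 0 -0.94 0.1")

```text
t: 33.05
position: [0.548, -0.0547, 0.0375]
eef_rot: [[0.99, 0.142, 0.002], [0.142, -0.99, -0.0], [0.002, 0.001, -1.0]]
ft_force: [0.1, -0.2, -0.1]
grip_width: 0.0196
gripper_force: 30.0
```

Run:
```python
from h import *
p=cell(-.008,0)
mv((*p,0.0,7.9))
c=cam("wrist","pics/w5.png"); z=get_obs()["position"][2]+.0284
show(c,"wrist",["spatula_c"],z+.014,2); 
s=cam("side"); show(s,"side",["spatula_c"],z+.014,1); print("target",TO,"bottom z",z, px(c,(*p,.031)))
```

```text
t 33.05 pos [ 0.548  -0.0547  0.0375] yaw 8.2 j [-0.26  0.3   1.72  0.    1.12  1.17] w 0.0196 F [ 0.1 -0.2 -0.1]
[-0.02  0.14  1.5 ] [ 0.   -0.01  0.03]
spatula_c 0.97 [295.0, 105.0, 336.0, 302.0] c [ 0.5677 -0.0527] sz [106.  20.] ang 8.4 mean [ 0.5702 -0.0523] skew_mm 2.5
spatula_c 0.67 [205.0, 78.0, 587.0, 302.0] c [ 0.5793 -0.0886] sz [187. 119.] ang -82.1 mean [ 0.5953 -0.1072] skew_mm 20.6
spatula_c 0.65 [300.0, 136.0, 353.0, 150.0] c [ 0.5566 -0.0476] sz [125.  29.] ang 9.6 mean [ 0.5559 -0.0477] skew_mm -0.8
target [ 0.5561 -0.0571] bottom z 0.06584213044799717 [319.27648956 218.91083429]
```

Request:
send_rows(commands="0 0.14 0.6 0 0 0 0.1;0 0.14 1.2 0 0 0 0.1;0 0.14 1.56 0 0 0 0.1;0 0.14 1.56 0 0 0 0.1;0 0.14 1.56 0 0 0 0.4;0 0.14 1.56 0 0 0 0.4;0 0.14 1.56 0 0 0 0.4;0 0.14 0.8 0 0 0 0.5;0 0.14 -0.5 0 0 0 0.6;0 0.14 -2 0 0 0 0.6")

```text
t: 34.5
position: [0.5477, -0.0581, 0.0884]
eef_rot: [[0.99, 0.142, 0.0], [0.142, -0.99, -0.0], [0.0, 0.0, -1.0]]
ft_force: [1.1, -0.8, 0.1]
grip_width: 0.0565
gripper_force: 0.0
```

Run:
```python
from h import *
c=cam("wrist","pics/w6.png"); show(c,"wrist",["spatula_c"],.040,1)
s=cam("side"); show(s,"side",["spatula_c"],.04,1)
show(s,"side",["brush_c"],.014,1)
print("target",TO)
a=np.radians(-7.4); g=np.array([.6625,.1884])-.008*np.array([np.cos(a),np.sin(a)])
print(g); mv((*g,.08,-7.4))
```

```text
spatula_c 0.97 [302.0, 108.0, 331.0, 269.0] c [ 0.5559 -0.0581] sz [128.  20.] ang 8.3 mean [ 0.5585 -0.0575] skew_mm 2.6
spatula_c 0.86 [300.0, 149.0, 354.0, 164.0] c [ 0.5548 -0.0496] sz [127.  33.] ang 9.6 mean [ 0.5462 -0.0518] skew_mm -8.8
brush_c 0.78 [235.0, 223.0, 288.0, 244.0] c [0.6623 0.1919] sz [130.  24.] ang -7.9 mean [0.6578 0.1926] skew_mm -4.6
target [ 0.5561 -0.0571]
[0.65456663 0.18943036]
t 34.75 pos [ 0.5475 -0.0581  0.0867] yaw 8.2 j [-0.26  0.24  1.69 -0.    1.22  1.17] w 0.0565 F [-0.2  0.2  0.4]
[ 5.65 -9.19  0.27] [ 0.   -0.    1.56]
```

Request:
send_rows(commands="1.1 -1.8 0 0 0 0.3 0.6;2.2 -3.6 0 0 0 0.6 0.6;3.3 -5.4 0 0 0 0.9 0.6;4.4 -7.2 0 0 0 1.2 0.6;5.65 -9.19 0.3 0 0 1.56 0.6;5.65 -9.19 1 0 0 1.56 0.6;5.65 -9.19 1.6 0 0 1.56 0.6;5.65 -9.19 1.6 0 0 1.56 0.6;5.65 -9.19 1.6 0 0 1.56 0.6;5.65 -9.19 1.6 0 0 1.56 0.6")

```text
t: 36.0
position: [0.6557, 0.1885, 0.0478]
eef_rot: [[0.991, -0.13, 0.002], [-0.13, -0.991, 0.0], [0.002, -0.0, -1.0]]
ft_force: [0.2, 0.1, -0.0]
grip_width: 0.0565
gripper_force: 0.0
```

Run:
```python
from h import *
c=cam("wrist","pics/w7.png"); show(c,"wrist",["brush_c"],.014,1)
mv((.6546,.1894,-.028,-7.4))
```

```text
brush_c 0.77 [302.0, 111.0, 329.0, 277.0] c [0.6644 0.1877] sz [129.  19.] ang -6.4 mean [0.6644 0.1872] skew_mm -0.0
t 36.1 pos [0.6556 0.1889 0.0477] yaw -7.5 j [0.15 0.54 1.36 0.   1.24 1.85] w 0.0566 F [ 0.4 -0.1  0.6]
[-0.05 -0.01  3.03] [-0.   -0.01 -0.01]
```

Brush well centred; descend, grip and lift.

Request:
send_rows(commands="0 0.02 1 0 0 0 0.6;0 0.02 2 0 0 0 0.6;0 0.02 2.8 0 0 0 0.6;0 0.02 3.03 0 0 0 0.6;0 0.02 3.03 0 0 0 0.6;0 0.02 3.03 0 0 0 0.1;0 0.02 3.03 0 0 0 0.1;0 0.02 3.03 0 0 0 0.1;0 0.02 3.03 0 0 0 0.1;0 0.02 3.03 0 0 0 0.1")

```text
t: 37.35
position: [0.655, 0.1889, -0.0289]
eef_rot: [[0.992, -0.129, 0.0], [-0.129, -0.992, 0.0], [0.0, -0.0, -1.0]]
ft_force: [-0.3, 0.8, 1.5]
grip_width: 0.0176
gripper_force: 30.0
```

Run:
```python
from h import *
I=cell(-.008,-.046); print(I)
mv((*I,.085,7.9))
```

```text
[ 0.55449837 -0.10376299]
t 37.35 pos [ 0.655   0.1889 -0.0289] yaw -7.4 j [0.15 0.63 1.39 0.   1.12 1.85] w 0.0176 F [-0.3  0.8  1.5]
[-2.47 12.13 -4.56] [-0.   -0.   -1.53]
```

Request:
send_rows(commands="0 0 -1.2 0 0 0 0.1;0 0 -2.4 0 0 0 0.1;0 0 -3.6 0 0 0 0.1;0 0 -4.6 0 0 0 0.1;-0.4 2 -4.6 0 0 -0.3 0.1;-0.8 4 -4.6 0 0 -0.6 0.1;-1.2 6 -4.6 0 0 -0.9 0.1;-1.6 8 -4.6 0 0 -1.2 0.1;-2 10 -4.6 0 0 -1.4 0.1;-2.47 11.9 -4.6 0 0 -1.53 0.1")

```text
t: 38.6
position: [0.5545, -0.0997, 0.0859]
eef_rot: [[0.99, 0.138, 0.0], [0.138, -0.99, -0.0], [0.0, 0.0, -1.0]]
ft_force: [1.0, -0.2, -0.4]
grip_width: 0.0174
gripper_force: 30.0
```

Request:
send_rows(commands="0 0 0 0 0 0 0.1;0 0 0 0 0 0 0.1;0 0 0 0 0 0 0.1;0 0 0.5 0 0 0 0.1;0 0 1 0 0 0 0.1;0 0 1.5 0 0 0 0.1;0 0 1.9 0 0 0 0.1;0 0 1.9 0 0 0 0.1;0 0 1.9 0 0 0 0.1;0 0 1.9 0 0 0 0.1")

```text
t: 39.85
position: [0.5557, -0.0984, 0.039]
eef_rot: [[0.991, 0.137, 0.001], [0.137, -0.991, -0.0], [0.001, 0.001, -1.0]]
ft_force: [-0.1, -0.9, 0.3]
grip_width: 0.0179
gripper_force: 30.0
```

Run:
```python
from h import *
I=cell(-.008,-.046)
mv((*I,-.0015,7.9))
c=cam("wrist","pics/w8.png"); z=get_obs()["position"][2]+.0289
show(c,"wrist",["brush_c"],z+.014,1); s=cam("side"); show(s,"side",["brush_c"],z+.014,1); print("target",cell(0,-.046))
```

```text
t 39.85 pos [ 0.5557 -0.0984  0.039 ] yaw 7.9 j [-0.33  0.32  1.69 -0.    1.13  1.1 ] w 0.0179 F [-0.1 -0.9  0.3]
[-0.08  0.2   1.62] [ 0.   -0.01 -0.  ]
brush_c 0.72 [300.0, 104.0, 336.0, 299.0] c [ 0.5761 -0.0967] sz [106.  18.] ang 7.7 mean [ 0.5755 -0.0966] skew_mm -0.5
brush_c 0.83 [301.0, 129.0, 353.0, 138.0] c [ 0.5619 -0.089 ] sz [126.  33.] ang 6.2 mean [ 0.5549 -0.0904] skew_mm -7.1
target [ 0.56242245 -0.10266344]
```

Request:
send_rows(commands="-0.1 0.19 0.6 0 0 0 0.1;-0.1 0.19 1.2 0 0 0 0.1;-0.1 0.19 1.62 0 0 0 0.1;-0.1 0.19 1.62 0 0 0 0.1;-0.1 0.19 1.62 0 0 0 0.4;-0.1 0.19 1.62 0 0 0 0.4;-0.1 0.19 1.62 0 0 0 0.4;-0.1 0.19 0.8 0 0 0 0.4;-0.1 0.19 -0.5 0 0 0 0.6;-0.1 0.19 -2 0 0 0 0.6")

```text
t: 41.3
position: [0.5526, -0.103, 0.0886]
eef_rot: [[0.991, 0.137, -0.001], [0.137, -0.991, 0.001], [-0.001, -0.001, -1.0]]
ft_force: [0.2, 0.3, 0.6]
grip_width: 0.054
gripper_force: 0.0
```

Run:
```python
from h import *
c=cam("wrist","pics/w9.png"); show(c,"wrist",["brush_c","spatula_c"],.040,1); print("target",cell(0,-.046),TO)
s=cam("side"); show(s,"side",["bracket1_c","bracket2_c","bracket3_c"],.014,2)
# bracket A approach: heading 164.2 -> tool x along bar
mv((.613,.353,.05,-15.0))
```

```text
brush_c 0.7 [307.0, 108.0, 329.0, 266.0] c [ 0.5624 -0.103 ] sz [128.  17.] ang 7.5 mean [ 0.5612 -0.1028] skew_mm -1.2
spatula_c 0.65 [240.0, 108.0, 275.0, 268.0] c [ 0.5559 -0.059 ] sz [127.  21.] ang 8.2 mean [ 0.5679 -0.058 ] skew_mm 12.1
target [ 0.56242245 -0.10266344] [ 0.5561 -0.0571]
bracket1_c 0.91 [275.0, 357.0, 317.0, 383.0] c [0.5312 0.4683] sz [74. 35.] ang 3.1 mean [0.528  0.4648] skew_mm -3.5
bracket2_c 0.64 [246.0, 287.0, 286.0, 318.0] c [0.6116 0.3488] sz [78. 37.] ang -29.3 mean [0.61   0.3535] skew_mm -3.8
bracket3_c 0.94 [323.0, 315.0, 365.0, 344.0] c [0.4594 0.379 ] sz [75. 40.] ang -2.3 mean [0.4556 0.3755] skew_mm -3.7
t 41.65 pos [ 0.5518 -0.1027  0.0864] yaw 7.9 j [-0.34  0.26  1.66  0.    1.23  1.1 ] w 0.0564 F [-0.1  0.8  0.4]
[  4.93 -17.72   1.47] [-0.01  0.02  2.29]
```

Request:
send_rows(commands="0.5 -1.9 0 0 0 0.25 0.6;1 -3.8 0 0 0 0.5 0.6;1.6 -5.7 0 0 0 0.75 0.6;2.1 -7.6 0 0 0 1 0.6;2.6 -9.5 0 0 0 1.25 0.6;3.2 -11.4 0 0 0 1.5 0.6;3.7 -13.3 0 0 0 1.75 0.6;4.2 -15.2 0 0 0 2 0.6;4.7 -17 0 0 0 2.2 0.6;4.93 -17.72 0.7 0 0 2.29 0.6")

```text
t: 42.9
position: [0.6148, 0.3556, 0.0703]
eef_rot: [[0.966, -0.257, 0.001], [-0.257, -0.966, 0.001], [0.001, -0.001, -1.0]]
ft_force: [-0.5, -0.1, -0.4]
grip_width: 0.0562
gripper_force: 0.0
```

Request:
send_rows(commands="0 0 0 0 0 0 0.6;0 0 0 0 0 0 0.6;0 0 0 0 0 0 0.6;0 0 0 0 0 0 0.6;0 0 0 0 0 0 0.6;0 0 0 0 0 0 0.6;0 0 0 0 0 0 0.6;0 0 0 0 0 0 0.6;0 0 0 0 0 0 0.6;0 0 0 0 0 0 0.6")

```text
t: 44.15
position: [0.6147, 0.3525, 0.0708]
eef_rot: [[0.966, -0.259, -0.0], [-0.259, -0.966, -0.0], [-0.0, 0.0, -1.0]]
ft_force: [0.2, 0.8, 0.0]
grip_width: 0.0562
gripper_force: 0.0
```

```bash
cat >> h.py <<'E'
def tee(c,n="wrist",z=.014,kmax=6,mins=.3,near=None):
    "all brackets seen: fit T template to mask -> centre, heading"
    from scipy.optimize import minimize
    seen=[]
    for k in ("bracket1_c","bracket2_c","bracket3_c"):
        for r in masks_of(n,k)[:kmax]:
            if r["score"]<mins or r["mask"].sum()<30: continue
            v,u=np.nonzero(r["mask"]); P=w(c,np.c_[u,v],z)*1000; m=P.mean(0)
            if any(np.hypot(*(m-q))<20 for q in seen): continue
            seen.append(m); best=None
            ev,E=np.linalg.eigh(np.cov(P.T)); a0=np.arctan2(E[1,1],E[0,1])
            def out(p):
                d=P-p[:2]; c_,s_=np.cos(p[2]),np.sin(p[2]); x=d@[c_,s_]; y=d@[-s_,c_]
                bar=np.hypot(np.maximum(abs(x)-37,0),np.maximum(abs(y)-9,0)); hd=np.hypot(np.maximum(abs(x-31)-6,0),np.maximum(abs(y)-18,0))
                return (np.minimum(bar,hd)**2).mean()
            for a in (a0,a0+np.pi):
                s=minimize(out,[m[0]-4*np.cos(a),m[1]-4*np.sin(a),a],method="Nelder-Mead")
                if best is None or s.fun<best.fun: best=s
            sz=rect(c,r["mask"],z)[1]
            print(k,round(r["score"],2),"c",np.round(best.x[:2]/1000,4),"head",round(np.degrees(best.x[2])%360,1),"res",round(best.fun,2),"sz",np.round(sz),"mean",np.round(m/1000,4))
E
python3 - <<'E'
from h import *
c=cam("wrist","pics/w10.png"); tee(c); mv()
t=cam("top"); tee(t,"top")
E
```

```text
bracket1_c 0.75 c [0.5008 0.45  ] head 97.2 res 0.0 sz [21. 14.] mean [0.5003 0.454 ]
bracket2_c 0.81 c [0.6147 0.348 ] head 156.8 res 0.03 sz [74. 36.] mean [0.6102 0.35  ]
bracket3_c 0.64 c [0.4724 0.369 ] head 168.4 res 0.0 sz [46. 34.] mean [0.4605 0.3708]
t 44.35 pos [0.6147 0.3525 0.0708] yaw -15.0 j [ 0.4   0.57  1.26 -0.    1.31  2.23] w 0.0564 F [-0.7 -0.4  0.1]
bracket1_c 0.34 c [ 0.5732 -0.1231] head 274.5 res 2532.85 sz [240. 166.] mean [ 0.574  -0.1308]
bracket2_c 0.48 c [ 0.5625 -0.1039] head 169.8 res 84.19 sz [132.  21.] mean [ 0.5606 -0.1074]
bracket2_c 0.47 c [0.591  0.3545] head 205.1 res 0.0 sz [25. 13.] mean [0.5873 0.3528]
```

```bash
python3 - <<'E'
s=open("h.py").read()
s=s.replace("""                return (np.minimum(bar,hd)**2).mean()
""","""                T=G@np.array([[c_,s_],[-s_,c_]])+p[:2]
                return (np.minimum(bar,hd)**2).mean()+(KD.query(T)[0]**2).mean()
""").replace("            seen.append(m); best=None\n","            seen.append(m); best=None; KD=cKDTree(P)\n").replace("    from scipy.optimize import minimize\n","""    from scipy.optimize import minimize
    from scipy.spatial import cKDTree
    g=np.stack(np.meshgrid(np.arange(-36.5,37,2),np.arange(-17.5,18,2)),-1).reshape(-1,2); G=g[(abs(g[:,1])<9)|(g[:,0]>25)]
""")
open("h.py","w").write(s)
E
python3 - <<'E'
from h import *
c=cam("wrist"); tee(c); mv((.615,.3525,.0708,-15))
E
```

```text
bracket1_c 0.65 c [0.4993 0.4567] head 284.0 res 219.12 sz [20. 13.] mean [0.5006 0.4531]
bracket2_c 0.71 c [0.6146 0.3482] head 156.9 res 0.16 sz [75. 36.] mean [0.6106 0.3499]
bracket3_c 0.78 c [0.4643 0.3708] head 179.5 res 34.6 sz [45. 34.] mean [0.4604 0.3708]
t 44.75 pos [0.6148 0.3524 0.0708] yaw -15.0 j [ 0.4   0.57  1.26 -0.    1.31  2.23] w 0.0561 F [-0.8 -0.2  0. ]
[ 0.01 -0.    0.  ] [-0. -0. -0.]
```

Run:
```python
from h import *
mv((.6128,.349,-.028,-23.1))
```

```text
t 44.75 pos [0.6148 0.3524 0.0708] yaw -15.0 j [ 0.4   0.57  1.26 -0.    1.31  2.23] w 0.0561 F [-0.8 -0.2  0. ]
[-0.04  0.15  3.95] [-0.   -0.    0.81]
```

Request:
send_rows(commands="-0.04 0.15 1 0 0 0.4 0.6;-0.04 0.15 2 0 0 0.81 0.6;-0.04 0.15 3 0 0 0.81 0.6;-0.04 0.15 3.7 0 0 0.81 0.6;-0.04 0.15 3.95 0 0 0.81 0.6;-0.04 0.15 3.95 0 0 0.81 0.1;-0.04 0.15 3.95 0 0 0.81 0.1;-0.04 0.15 3.95 0 0 0.81 0.1;-0.04 0.15 3.95 0 0 0.81 0.1;-0.04 0.15 3.95 0 0 0.81 0.1")

```text
t: 46.0
position: [0.6132, 0.3493, -0.0272]
eef_rot: [[0.92, -0.393, 0.001], [-0.393, -0.92, 0.0], [0.001, -0.001, -1.0]]
ft_force: [0.1, -1.0, 1.7]
grip_width: 0.017
gripper_force: 30.0
```

Run:
```python
from h import *
# place: tool yaw = 97.9 when bracket heading = -82.1 ; grasp 2mm ahead
p=cell(.053,-.116-.002); print(p)
mv((*p,.085,97.9))
```

```text
[ 0.62481546 -0.16669556]
t 46.0 pos [ 0.6132  0.3493 -0.0272] yaw -23.1 j [ 0.4   0.67  1.32 -0.    1.15  2.37] w 0.017 F [ 0.1 -1.   1.7]
[ 8.54 18.8  -4.5 ] [ 0.00e+00 -1.00e-02 -1.21e+01]
```

Request:
send_rows(commands="0 0 -1.2 0 0 0 0.1;0 0 -2.4 0 0 0 0.1;0 0 -3.6 0 0 0 0.1;0 0 -4.6 0 0 -1 0.1;0.8 1.9 -4.6 0 0 -2 0.1;1.6 3.8 -4.6 0 0 -3 0.1;2.5 5.7 -4.6 0 0 -4 0.1;3.4 7.6 -4.6 0 0 -5 0.1;4.2 9.4 -4.6 0 0 -6 0.1;4.2 9.4 -4.6 0 0 -6 0.1")

```text
t: 47.25
position: [0.617, 0.0882, 0.0869]
eef_rot: [[0.803, 0.596, -0.0], [0.596, -0.803, -0.001], [-0.001, 0.0, -1.0]]
ft_force: [0.8, 1.0, -1.2]
grip_width: 0.0175
gripper_force: 30.0
```

Run:
```python
from h import *
p=cell(.053,-.116-.002); mv((*p,.085,97.9),(*p,.05,97.9))
```

```text
t 47.25 pos [0.617  0.0882 0.0869] yaw 36.6 j [ 0.    0.38  1.5  -0.    1.26  0.94] w 0.0175 F [ 0.8  1.  -1.2]
[-5.82  8.37  0.08] [-0.    0.01 -6.13]
[-5.82  8.37  1.48] [-0.    0.01 -6.13]
```

Request:
send_rows(commands="-0.9 1.3 0 0 0 -1 0.1;-1.8 2.6 0 0 0 -2 0.1;-2.7 3.9 0 0 0 -3 0.1;-3.6 5.2 0 0 0 -4 0.1;-4.5 6.5 0 0 0 -5 0.1;-5.4 7.8 0 0 0 -6 0.1;-5.82 8.37 0.5 0 0 -6.13 0.1;-5.82 8.37 1.4 0 0 -6.13 0.1;-5.82 8.37 1.5 0 0 -6.13 0.1;-5.82 8.37 1.5 0 0 -6.13 0.1")

```text
t: 48.5
position: [0.6265, -0.1619, 0.0496]
eef_rot: [[-0.143, 0.99, -0.0], [0.99, 0.143, 0.0], [0.0, -0.0, -1.0]]
ft_force: [-0.4, 0.7, -0.8]
grip_width: 0.0176
gripper_force: 30.0
```

Run:
```python
from h import *
p=cell(.053,-.116-.002); mv((*p,-.0005,97.9))
c=cam("wrist","pics/w11.png"); z=get_obs()["position"][2]+.0272+.014; tee(c,"wrist",z)
t=cam("top","pics/t11.png"); tee(t,"top",z); s=cam("side"); tee(s,"side",z); print("target",cell(.053,-.116),"head 277.9")
```

```text
t 48.5 pos [ 0.6265 -0.1619  0.0496] yaw 98.2 j [-0.39  0.47  1.46  0.    1.22 -0.53] w 0.0176 F [-0.4  0.7 -0.8]
[-0.18 -0.09  2.  ] [-0.   -0.    0.03]
bracket2_c 0.87 c [ 0.6261 -0.1606] head 279.5 res 1.9 sz [72. 22.] mean [ 0.626  -0.1592]
bracket1_c 0.56 c [0.5643 0.4485] head 178.7 res 4.33 sz [64. 24.] mean [0.5621 0.4486]
bracket2_c 0.56 c [ 0.6313 -0.1584] head 111.0 res 18.81 sz [71. 21.] mean [ 0.6255 -0.1467]
bracket3_c 0.84 c [0.4593 0.352 ] head 170.3 res 1.91 sz [68. 34.] mean [0.454  0.3528]
bracket1_c 0.98 c [0.5593 0.5036] head 176.1 res 1.28 sz [68. 33.] mean [0.5547 0.504 ]
bracket2_c 0.63 c [ 0.6274 -0.1579] head 282.0 res 10.16 sz [90. 16.] mean [ 0.6275 -0.157 ]
bracket2_c 0.5 c [0.5036 0.1098] head 281.6 res 2.98 sz [79. 26.] mean [0.5044 0.1056]
bracket3_c 0.71 c [ 0.5636 -0.0386] head 272.8 res 2242.07 sz [223. 148.] mean [ 0.5644 -0.0438]
bracket3_c 0.66 c [0.4597 0.4084] head 170.8 res 1.6 sz [67. 34.] mean [0.456  0.4092]
target [ 0.62454057 -0.16471454] head 277.9
```

Request:
send_rows(commands="-0.17 -0.1 0.5 0 0 0.05 0.1;-0.17 -0.1 1 0 0 0.05 0.1;-0.17 -0.1 1.5 0 0 0.05 0.1;-0.17 -0.1 1.6 0 0 0.05 0.1;-0.17 -0.1 1.7 0 0 0.05 0.1;-0.17 -0.1 1.75 0 0 0.05 0.1;-0.17 -0.1 1.8 0 0 0.05 0.1;-0.17 -0.1 1.85 0 0 0.05 0.1;-0.17 -0.1 1.9 0 0 0.05 0.1;-0.17 -0.1 1.9 0 0 0.05 0.1")

```text
t: 50.35
position: [0.6242, -0.1675, 0.002]
eef_rot: [[-0.134, 0.991, -0.0], [0.991, 0.134, 0.0], [0.0, -0.0, -1.0]]
ft_force: [-0.2, 0.5, -0.4]
grip_width: 0.0173
gripper_force: 30.0
```

Request:
send_rows(commands="0 0 0.05 0 0 0 0.1;0 0 0.1 0 0 0 0.1;0 0 0.1 0 0 0 0.1;0 0 0.1 0 0 0 0.38;0 0 0.1 0 0 0 0.38;0 0 0.1 0 0 0 0.38;0 0 0.1 0 0 0 0.38;0 0 -1 0 0 0 0.38;0 0 -2.2 0 0 0 0.5;0 0 -3.4 0 0 0 0.6")

```text
t: 51.6
position: [0.6242, -0.1674, 0.0879]
eef_rot: [[-0.134, 0.991, -0.0], [0.991, 0.134, 0.0], [0.0, -0.0, -1.0]]
ft_force: [-0.1, 0.6, 0.1]
grip_width: 0.0524
gripper_force: 0.0
```

Run:
```python
from h import *
c=cam("wrist","pics/w12.png"); tee(c,"wrist",.040); print("target",cell(.053,-.116),"head 277.9")
show(c,"wrist",["brush_c"],.04,1)
mv((.5315,.464,.06,1))
```

```text
bracket1_c 0.45 c [ 0.5546 -0.0586] head 17.2 res 99.85 sz [129.  21.] mean [ 0.5544 -0.0587]
bracket2_c 0.76 c [ 0.6242 -0.1667] head 277.8 res 0.15 sz [74. 35.] mean [ 0.6248 -0.1707]
target [ 0.62454057 -0.16471454] head 277.9
brush_c 0.74 [158.0, 98.0, 331.0, 120.0] c [ 0.5614 -0.103 ] sz [127.  18.] ang 7.7 mean [ 0.5571 -0.1031] skew_mm -4.3
t 51.85 pos [ 0.6235 -0.1672  0.0858] yaw 97.7 j [-0.4   0.43  1.43 -0.    1.28 -0.53] w 0.0565 F [ 0.7  0.2 -0. ]
[25.51 -0.28  1.06] [-0.01  0.    9.67]
```

Request:
send_rows(commands="2.4 0 0 0 0 1 0.6;4.8 0 0 0 0 2 0.6;7.2 0 0 0 0 3 0.6;9.6 0 0 0 0 4 0.6;12 0 0 0 0 5 0.6;14.4 0 0 0 0 6 0.6;16.8 -0.1 0 0 0 7 0.6;19.2 -0.2 0 0 0 8 0.6;21.6 -0.2 0 0 0 9 0.6;24 -0.28 0 0 0 9.67 0.6")

```text
t: 53.1
position: [0.5355, 0.4272, 0.0844]
eef_rot: [[1.0, 0.013, -0.003], [0.013, -1.0, -0.002], [-0.003, 0.002, -1.0]]
ft_force: [1.3, 0.7, 0.1]
grip_width: 0.0563
gripper_force: 0.0
```

Run:
```python
from h import *
mv((.5315,.464,.06,1))
```

```text
t 53.1 pos [0.5355 0.4272 0.0844] yaw 0.7 j [ 0.55  0.51  1.32 -0.    1.32  2.11] w 0.0563 F [1.3 0.7 0.1]
[-0.14 -1.48  0.97] [ 0.01  0.02 -0.03]
```

Request:
send_rows(commands="-0.14 -0.7 0 0 0 0 0.6;-0.14 -1.2 0.5 0 0 0 0.6;-0.14 -1.2 0.9 0 0 0 0.6;-0.14 -1.2 0.9 0 0 0 0.6;-0.14 -1.2 0.9 0 0 0 0.6;-0.14 -1.2 0.9 0 0 0 0.6;-0.14 -1.2 0.9 0 0 0 0.6;-0.14 -1.2 0.9 0 0 0 0.6;-0.14 -1.2 0.9 0 0 0 0.6;-0.14 -1.2 0.9 0 0 0 0.6")

```text
t: 54.35
position: [0.5332, 0.4562, 0.0646]
eef_rot: [[1.0, 0.017, 0.0], [0.017, -1.0, -0.0], [0.0, 0.0, -1.0]]
ft_force: [-0.3, 0.7, -0.4]
grip_width: 0.0564
gripper_force: 0.0
```

Run:
```python
from h import *
c=cam("wrist","pics/w13.png"); tee(c,"wrist",.014)
mv((.5295,.464,-.028,1))
```

```text
bracket1_c 0.88 c [0.5718 0.4787] head 175.5 res 0.17 sz [74. 36.] mean [0.5678 0.4791]
bracket3_c 0.79 c [0.4828 0.3665] head 24.2 res 111.53 sz [29. 22.] mean [0.4883 0.3673]
t 54.55 pos [0.5332 0.4562 0.0645] yaw 1.0 j [0.58 0.56 1.29 0.   1.3  2.14] w 0.0564 F [-0.2  0.6 -0.2]
[-0.14 -0.32  3.7 ] [ 0.  0. -0.]
```

Run:
```python
from h import *
mv((.5698,.4789,.05,-4.5),(.5698,.4789,-.028,-4.5))
```

```text
t 54.55 pos [0.5332 0.4562 0.0645] yaw 1.0 j [0.58 0.56 1.29 0.   1.3  2.14] w 0.0564 F [-0.2  0.6 -0.2]
[ 1.48 -0.88  0.58] [0.   0.   0.55]
[ 1.48 -0.88  3.7 ] [0.   0.   0.55]
```

Request:
send_rows(commands="0.7 -0.4 0 0 0 0.3 0.6;1.48 -0.88 0.3 0 0 0.55 0.6;1.48 -0.88 1.3 0 0 0.55 0.6;1.48 -0.88 2.3 0 0 0.55 0.6;1.48 -0.88 3.2 0 0 0.55 0.6;1.48 -0.88 3.7 0 0 0.55 0.6;1.48 -0.88 3.7 0 0 0.55 0.6;1.48 -0.88 3.7 0 0 0.55 0.1;1.48 -0.88 3.7 0 0 0.55 0.1;1.48 -0.88 3.7 0 0 0.55 0.1")

```text
t: 55.8
position: [0.5705, 0.4792, -0.0268]
eef_rot: [[0.997, -0.079, 0.001], [-0.079, -0.997, 0.001], [0.001, -0.001, -1.0]]
ft_force: [0.4, -0.4, 0.6]
grip_width: 0.0294
gripper_force: 0.0
```

Run:
```python
from h import *
p=cell(0,-.116-.002); mv((*p,.085,97.9))
```

```text
t 55.8 pos [ 0.5705  0.4792 -0.0268] yaw -4.5 j [0.58 0.74 1.2  0.   1.2  2.23] w 0.0294 F [ 0.4 -0.4  0.6]
[ 2.14 26.04 -4.5 ] [ 0.000e+00 -1.000e-02 -1.024e+01]
```

Request:
send_rows(commands="0 0 0 0 0 0 0.1;0 0 0 0 0 0 0.1;0 0 0 0 0 0 0.1;0 0 -1.2 0 0 0 0.1;0 0 -2.4 0 0 0 0.1;0 0 -3.6 0 0 0 0.1;0 0 -4.6 0 0 0 0.1;0.2 2 -4.6 0 0 -1 0.1;0.4 4 -4.6 0 0 -2 0.1;0.4 4 -4.6 0 0 -2 0.1")

```text
t: 57.05
position: [0.5716, 0.3745, 0.0863]
eef_rot: [[0.965, 0.263, -0.002], [0.263, -0.965, -0.002], [-0.003, 0.001, -1.0]]
ft_force: [0.5, 0.3, 0.1]
grip_width: 0.0175
gripper_force: 30.0
```

Run:
```python
from h import *
p=cell(0,-.116-.002); mv((*p,.085,97.9))
c=cam("wrist"); tee(c,"wrist",get_obs()["position"][2]+.041)
```

```text
t 57.05 pos [0.5716 0.3745 0.0863] yaw 15.2 j [ 0.45  0.5   1.32 -0.    1.32  1.76] w 0.0175 F [0.5 0.3 0.1]
[-5.74 21.18  0.09] [-0.    0.02 -8.27]
bracket1_c 0.61 c [0.573  0.3746] head 196.7 res 1.99 sz [74. 22.] mean [0.5753 0.3748]
```

Request:
send_rows(commands="-0.6 2.3 0 0 0 -1 0.1;-1.25 4.6 0 0 0 -2 0.1;-1.9 6.9 0 0 0 -3 0.1;-2.5 9.2 0 0 0 -4 0.1;-3.1 11.5 0 0 0 -5 0.1;-3.75 13.8 0 0 0 -6 0.1;-4.4 16.1 0 0 0 -7 0.1;-5 18.4 0 0 0 -8 0.1;-5.6 20.5 0 0 0 -8.27 0.1;-5.74 20.9 0 0 0 -8.27 0.1")

```text
t: 58.5
position: [0.5742, -0.1664, 0.0874]
eef_rot: [[-0.139, 0.99, 0.001], [0.99, 0.139, -0.001], [-0.001, 0.001, -1.0]]
ft_force: [-0.7, 1.9, -0.8]
grip_width: 0.0176
gripper_force: 30.0
```

Run:
```python
from h import *
p=cell(0,-.116-.002); mv((*p,.05,97.9))
```

```text
t 58.5 pos [ 0.5742 -0.1664  0.0874] yaw 98.0 j [-0.43  0.33  1.57 -0.    1.24 -0.57] w 0.0176 F [-0.7  1.9 -0.8]
[-0.29 -0.12  1.49] [0.01 0.01 0.01]
```

Request:
send_rows(commands="-0.29 -0.12 0.5 0 0 0 0.1;-0.29 -0.12 1 0 0 0 0.1;-0.29 -0.12 1.5 0 0 0 0.1;-0.29 -0.12 1.5 0 0 0 0.1;-0.29 -0.12 1.5 0 0 0 0.1;-0.29 -0.12 1.5 0 0 0 0.1;-0.29 -0.12 1.5 0 0 0 0.1;-0.29 -0.12 1.5 0 0 0 0.1;-0.29 -0.12 1.5 0 0 0 0.1;-0.29 -0.12 1.5 0 0 0 0.1")

```text
t: 59.75
position: [0.5711, -0.1712, 0.0496]
eef_rot: [[-0.142, 0.99, 0.0], [0.99, 0.142, 0.0], [0.0, 0.0, -1.0]]
ft_force: [-1.3, -0.8, -0.2]
grip_width: 0.0176
gripper_force: 30.0
```

Run:
```python
from h import *
p=cell(0,-.116-.002); mv((*p,-.0005,97.9))
c=cam("wrist","pics/w14.png"); z=get_obs()["position"][2]+.0268+.014; tee(c,"wrist",z)
print("target",cell(0,-.116),"head 277.9")
```

```text
t 59.75 pos [ 0.5711 -0.1712  0.0496] yaw 98.2 j [-0.44  0.37  1.59  0.    1.17 -0.58] w 0.0176 F [-1.3 -0.8 -0.2]
[-0.12  0.03  2.  ] [ 0.   -0.    0.03]
bracket1_c 0.65 c [ 0.5708 -0.1702] head 279.2 res 1.99 sz [74. 22.] mean [ 0.5706 -0.1686]
bracket1_c 0.52 c [ 0.5597 -0.1025] head 189.6 res 19.36 sz [99. 14.] mean [ 0.5578 -0.103 ]
bracket2_c 0.55 c [ 0.6083 -0.1496] head 280.6 res 11.72 sz [54. 28.] mean [ 0.6089 -0.1525]
target [ 0.57204357 -0.1719991 ] head 277.9
```

Request:
send_rows(commands="-0.08 0.03 0.5 0 0 0.05 0.1;-0.08 0.03 1 0 0 0.05 0.1;-0.08 0.03 1.5 0 0 0.05 0.1;-0.08 0.03 1.6 0 0 0.05 0.1;-0.08 0.03 1.7 0 0 0.05 0.1;-0.08 0.03 1.75 0 0 0.05 0.1;-0.08 0.03 1.8 0 0 0.05 0.1;-0.08 0.03 1.85 0 0 0.05 0.1;-0.08 0.03 1.9 0 0 0.05 0.1;-0.08 0.03 1.9 0 0 0.05 0.1")

```text
t: 61.2
position: [0.5721, -0.173, 0.002]
eef_rot: [[-0.134, 0.991, -0.0], [0.991, 0.134, 0.0], [0.0, -0.0, -1.0]]
ft_force: [0.6, -0.4, -0.2]
grip_width: 0.0174
gripper_force: 30.0
```

Request:
send_rows(commands="0 0 0.05 0 0 0 0.1;0 0 0.1 0 0 0 0.1;0 0 0.1 0 0 0 0.1;0 0 0.1 0 0 0 0.38;0 0 0.1 0 0 0 0.38;0 0 0.1 0 0 0 0.38;0 0 0.1 0 0 0 0.38;0 0 -1 0 0 0 0.38;0 0 -2.2 0 0 0 0.5;0 0 -3.4 0 0 0 0.6")

```text
t: 62.45
position: [0.572, -0.173, 0.0878]
eef_rot: [[-0.133, 0.991, -0.0], [0.991, 0.133, 0.0], [0.0, -0.0, -1.0]]
ft_force: [0.7, -0.2, -0.4]
grip_width: 0.0526
gripper_force: 0.0
```

Run:
```python
from h import *
c=cam("wrist","pics/w15.png"); tee(c,"wrist",.040); print("target",cell(0,-.116),cell(.053,-.116))
s=cam("side"); tee(s,"side",.014)
mv((.456,.376,.06,-3))
```

```text
bracket1_c 0.93 c [ 0.5718 -0.1708] head 278.8 res 0.2 sz [76. 35.] mean [ 0.5725 -0.1751]
bracket1_c 0.65 c [ 0.565  -0.1192] head 88.3 res 1897.3 sz [187. 158.] mean [ 0.5657 -0.1164]
bracket2_c 0.64 c [ 0.6221 -0.1614] head 277.6 res 4.93 sz [74. 37.] mean [ 0.6228 -0.1629]
target [ 0.57204357 -0.1719991 ] [ 0.62454057 -0.16471454]
bracket1_c 0.51 c [ 0.576  -0.1997] head 278.5 res 7.5 sz [89. 32.] mean [ 0.5765 -0.2044]
bracket2_c 0.54 c [ 0.6306 -0.1937] head 277.8 res 10.79 sz [93. 32.] mean [ 0.6312 -0.198 ]
bracket3_c 0.7 c [0.4596 0.3749] head 170.9 res 0.95 sz [77. 40.] mean [0.4554 0.3756]
t 62.85 pos [ 0.5708 -0.1724  0.0851] yaw 97.7 j [-0.44  0.33  1.57  0.    1.25 -0.57] w 0.0563 F [-1.1 -0.4 -0.1]
[22.35 -1.62  1.05] [-2.000e-02  1.000e-02  1.007e+01]
```

Request:
send_rows(commands="2.2 -0.1 0 0 0 1 0.6;4.4 -0.3 0 0 0 2 0.6;6.6 -0.5 0 0 0 3 0.6;8.8 -0.6 0 0 0 4 0.6;11 -0.8 0 0 0 5 0.6;13.2 -1 0 0 0 6 0.6;15.4 -1.1 0 0 0 7 0.6;17.6 -1.3 0 0 0 8 0.6;19.8 -1.4 0 0 0 9 0.6;22 -1.6 0 0 0 10 0.6")

```text
t: 64.1
position: [0.4584, 0.3666, 0.0858]
eef_rot: [[0.999, -0.042, -0.001], [-0.042, -0.999, -0.001], [-0.001, 0.001, -1.0]]
ft_force: [0.6, 0.4, 1.0]
grip_width: 0.0565
gripper_force: 0.0
```

Run:
```python
from h import *
mv((.456,.376,.05,-3))
```

```text
t 64.1 pos [0.4584 0.3666 0.0858] yaw -2.4 j [ 0.53  0.31  1.59 -0.    1.24  2.14] w 0.0565 F [0.6 0.4 1. ]
[-0.11 -0.37  1.43] [0.01 0.01 0.06]
```

Request:
send_rows(commands="-0.1 -0.2 0.7 0 0 0 0.6;-0.1 -0.2 1.2 0 0 0 0.6;-0.1 -0.2 1.2 0 0 0 0.6;-0.1 -0.2 1.2 0 0 0 0.6;-0.1 -0.2 1.2 0 0 0 0.6;-0.1 -0.2 1.2 0 0 0 0.6;-0.1 -0.2 1.2 0 0 0 0.6;-0.1 -0.2 1.2 0 0 0 0.6;-0.1 -0.2 1.2 0 0 0 0.6;-0.1 -0.2 1.2 0 0 0 0.6")

```text
t: 65.35
position: [0.4571, 0.3705, 0.0571]
eef_rot: [[0.999, -0.036, -0.0], [-0.036, -0.999, -0.0], [-0.0, 0.0, -1.0]]
ft_force: [-0.2, -0.5, -0.0]
grip_width: 0.0562
gripper_force: 0.0
```

Run:
```python
from h import *
c=cam("wrist","pics/w16.png"); tee(c,"wrist",.014)
mv((.456,.376,-.028,-3))
```

```text
bracket3_c 0.64 c [0.46   0.3715] head 170.0 res 0.17 sz [75. 36.] mean [0.4554 0.3723]
t 65.55 pos [0.4571 0.3704 0.0571] yaw -2.1 j [0.53 0.35 1.61 0.   1.18 2.14] w 0.0566 F [-0.  -0.4 -0.1]
[-0.05 -0.22  3.4 ] [-0.    0.    0.09]
```

Request:
send_rows(commands="0.03 -0.06 1 0 0 0.4 0.6;0.03 -0.06 2 0 0 0.8 0.6;0.03 -0.06 3 0 0 0.8 0.6;0.03 -0.06 3.4 0 0 0.8 0.6;0.03 -0.06 3.4 0 0 0.8 0.6;0.03 -0.06 3.4 0 0 0.8 0.1;0.03 -0.06 3.4 0 0 0.8 0.1;0.03 -0.06 3.4 0 0 0.8 0.1;0.03 -0.06 3.4 0 0 0.8 0.1;0.03 -0.06 3.4 0 0 0.8 0.1")

```text
t: 66.8
position: [0.4582, 0.372, -0.0276]
eef_rot: [[0.985, -0.175, 0.0], [-0.175, -0.985, 0.0], [0.0, -0.0, -1.0]]
ft_force: [-0.6, 0.8, 1.6]
grip_width: 0.0177
gripper_force: 30.0
```

Run:
```python
from h import *
p=cell(-.053,-.116-.002); mv((*p,.085,97.9))
```

```text
t 66.8 pos [ 0.4582  0.372  -0.0276] yaw -10.1 j [0.54 0.47 1.65 0.   1.03 2.28] w 0.0177 F [-0.6  0.8  1.6]
[ 6.3  21.36 -4.51] [  0.   -0.  -10.8]
```

Request:
send_rows(commands="0 0 -1.2 0 0 0 0.1;0 0 -2.4 0 0 0 0.1;0 0 -3.6 0 0 0 0.1;0 0 -4.8 0 0 0 0.1;0.6 2 -4.8 0 0 -1 0.1;1.2 4 -4.8 0 0 -2 0.1;1.8 6 -4.8 0 0 -3 0.1;2.4 8 -4.8 0 0 -4 0.1;3 10 -4.8 0 0 -5 0.1;3 10 -4.8 0 0 -5 0.1")

```text
t: 68.05
position: [0.4882, 0.1096, 0.0919]
eef_rot: [[0.77, 0.638, -0.0], [0.638, -0.77, -0.001], [-0.001, 0.0, -1.0]]
ft_force: [-0.1, -0.2, -0.4]
grip_width: 0.0174
gripper_force: 30.0
```

Run:
```python
from h import *
p=cell(-.053,-.116-.002); mv((*p,.085,97.9),(*p,.05,97.9))
```

```text
t 68.05 pos [0.4882 0.1096 0.0919] yaw 39.6 j [ 0.05  0.13  1.8  -0.    1.21  0.93] w 0.0174 F [-0.1 -0.2 -0.4]
[-6.45  9.77  0.28] [-0.    0.   -5.83]
[-6.45  9.77  1.68] [-0.    0.   -5.83]
```

Request:
send_rows(commands="-1.1 1.65 0 0 0 -1 0.1;-2.2 3.3 0 0 0 -2 0.1;-3.3 4.9 0 0 0 -3 0.1;-4.4 6.6 0 0 0 -4 0.1;-5.5 8.2 0 0 0 -5 0.1;-6.45 9.77 0.2 0 0 -5.83 0.1;-6.45 9.77 0.7 0 0 -5.83 0.1;-6.45 9.77 1.7 0 0 -5.83 0.1;-6.45 9.77 1.7 0 0 -5.83 0.1;-6.45 9.77 1.7 0 0 -5.83 0.1")

```text
t: 69.3
position: [0.5215, -0.177, 0.0498]
eef_rot: [[-0.144, 0.99, -0.0], [0.99, 0.144, 0.0], [0.0, 0.0, -1.0]]
ft_force: [-0.7, -1.3, -1.4]
grip_width: 0.0175
gripper_force: 30.0
```

Run:
```python
from h import *
p=cell(-.053,-.116-.002); mv((*p,-.001,97.9))
c=cam("wrist","pics/w17.png"); z=get_obs()["position"][2]+.0276+.014; tee(c,"wrist",z)
print("target",cell(-.053,-.116),"head 277.9")
```

```text
t 69.3 pos [ 0.5215 -0.177   0.0498] yaw 98.3 j [-0.48  0.28  1.71  0.    1.15 -0.63] w 0.0175 F [-0.7 -1.3 -1.4]
[-0.16 -0.09  2.03] [ 0.   -0.    0.04]
bracket1_c 0.95 c [ 0.5566 -0.1545] head 281.5 res 10.71 sz [56. 26.] mean [ 0.5571 -0.157 ]
bracket2_c 0.8 c [ 0.5958 -0.1517] head 280.0 res 9.38 sz [58. 31.] mean [ 0.5965 -0.1547]
bracket2_c 0.52 c [ 0.5212 -0.1752] head 279.0 res 2.19 sz [72. 22.] mean [ 0.5209 -0.1741]
target [ 0.51954657 -0.17928366] head 277.9
```

Request:
send_rows(commands="-0.15 -0.08 0.5 0 0 0.05 0.1;-0.15 -0.08 1 0 0 0.05 0.1;-0.15 -0.08 1.5 0 0 0.05 0.1;-0.15 -0.08 1.6 0 0 0.05 0.1;-0.15 -0.08 1.7 0 0 0.05 0.1;-0.15 -0.08 1.75 0 0 0.05 0.1;-0.15 -0.08 1.8 0 0 0.05 0.1;-0.15 -0.08 1.85 0 0 0.05 0.1;-0.15 -0.08 1.92 0 0 0.05 0.1;-0.15 -0.08 1.92 0 0 0.05 0.1")

```text
t: 70.75
position: [0.5196, -0.1821, 0.0014]
eef_rot: [[-0.134, 0.991, -0.0], [0.991, 0.134, 0.0], [0.0, -0.0, -1.0]]
ft_force: [0.1, -0.5, -1.1]
grip_width: 0.0174
gripper_force: 30.0
```

Request:
send_rows(commands="0 0 0.05 0 0 0 0.1;0 0 0.1 0 0 0 0.1;0 0 0.1 0 0 0 0.1;0 0 0.1 0 0 0 0.38;0 0 0.1 0 0 0 0.38;0 0 0.1 0 0 0 0.38;0 0 0.1 0 0 0 0.38;0 0 -1 0 0 0 0.38;0 0 -2.2 0 0 0 0.5;0 0 -3.4 0 0 0 0.6")

```text
t: 72.0
position: [0.5196, -0.1821, 0.0874]
eef_rot: [[-0.134, 0.991, -0.0], [0.991, 0.134, 0.0], [0.0, -0.0, -1.0]]
ft_force: [0.3, 0.0, -0.6]
grip_width: 0.0523
gripper_force: 0.0
```

Run:
```python
from h import *
c=cam("wrist","pics/w18.png"); tee(c,"wrist",.040); print("target",cell(-.053,-.116),cell(0,-.116),cell(.053,-.116))
show(c,"wrist",["brush_c","spatula_c"],.04,1)
# tray post: push post right from its left side, closed fingers, tool y along stage x? keep yaw 97.9
p=cell(.029,.057); print("post",p)
q=cell(.029,.057+.05)
mv((*q,.085,7.9))
```

```text
bracket1_c 0.68 c [ 0.57  -0.167] head 277.4 res 2.05 sz [74. 37.] mean [ 0.571  -0.1691]
bracket2_c 0.91 c [ 0.6217 -0.1664] head 277.9 res 0.37 sz [75. 39.] mean [ 0.6223 -0.1702]
bracket3_c 0.72 c [ 0.5658 -0.1184] head 95.8 res 1914.13 sz [185. 158.] mean [ 0.5656 -0.1139]
bracket3_c 0.6 c [ 0.5191 -0.1809] head 277.9 res 0.15 sz [74. 35.] mean [ 0.5201 -0.185 ]
target [ 0.51954657 -0.17928366] [ 0.57204357 -0.1719991 ] [ 0.62454057 -0.16471454]
brush_c 0.67 [302.0, 96.0, 470.0, 118.0] c [ 0.5605 -0.1025] sz [127.  17.] ang 7.8 mean [ 0.5566 -0.1029] skew_mm -4.0
spatula_c 0.62 [296.0, 26.0, 480.0, 58.0] c [ 0.5543 -0.0587] sz [127.  21.] ang 7.8 mean [ 0.553  -0.0589] skew_mm -1.4
post [0.57699044 0.00334493]
t 72.3 pos [ 0.5185 -0.1815  0.0849] yaw 97.7 j [-0.49  0.24  1.69 -0.    1.22 -0.63] w 0.0566 F [-0.2  0.1 -0.5]
[9.01 3.31 0.  ] [-0.02  0.    8.98]
```

View pics/w18.png

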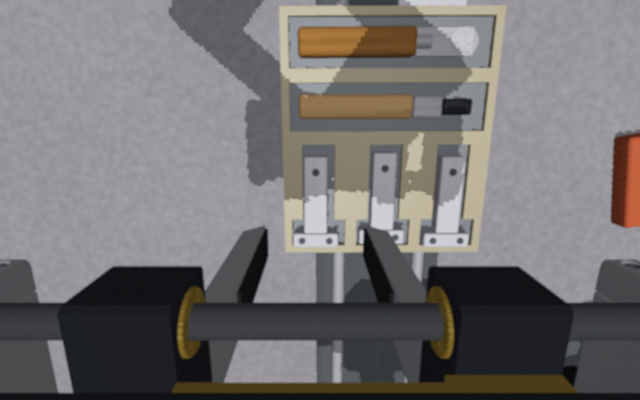

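Run:
```python
from h import *
p=cell(.029,.057); mv((*p,.085,97.9))
```

```text
t 72.3 pos [ 0.5185 -0.1815  0.0849] yaw 97.7 j [-0.49  0.24  1.69 -0.    1.22 -0.63] w 0.0566 F [-0.2  0.1 -0.5]
[ 7.01  3.31 -0.  ] [-0.01 -0.01 -0.02]
```

Request:
send_rows(commands="1.7 0.8 0 0 0 0 0.6;3.4 1.6 0 0 0 0 0.6;5.1 2.4 0 0 0 0 0.6;7 3.3 0 0 0 0 0.6;7 3.3 0 0 0 0 0.6;7 3.3 0 0 0 0 0.6;7 3.3 0 0 0 0 0.6;7 3.3 0 0 0 0 0.6;7 3.3 0 0 0 0 0.6;7 3.3 0 0 0 0 0.6")

```text
t: 73.55
position: [0.578, 0.0019, 0.0867]
eef_rot: [[-0.134, 0.991, 0.0], [0.991, 0.134, -0.0], [-0.0, 0.0, -1.0]]
ft_force: [-0.4, -0.7, -0.2]
grip_width: 0.0565
gripper_force: 0.0
```

Run:
```python
from h import *
c=cam("wrist","pics/w19.png"); mv((.577,.0033,.01,97.9)); print(px(c,(.577,.0033,.076)),px(c,(.577,.0033,.026)))
for r in masks_of("wrist","tray_post")[:2]: print(r["score"],r["bbox"])
d=cv2.inRange(c["pixels"],(0,0,0),(45,45,45)); d[240:]=0
n,l,st,ce=cv2.connectedComponentsWithStats(d)
print([(st[i].tolist(),np.round(ce[i]).tolist()) for i in range(1,n) if st[i,4]>150])
```

```text
t 73.6 pos [0.578  0.002  0.0867] yaw 97.7 j [-0.15  0.29  1.62  0.    1.23 -0.28] w 0.0567 F [-0.2 -0.5 -1.1]
[ 0.06 -0.03  3.07] [ 0.    0.   -0.02]
[314.34361366 213.84836586] [314.4147781  196.50134692]
0.88 [187.4, 180.3, 377.9, 384.4]
[([192, 20, 55, 132, 2274], [223.0, 92.0]), ([537, 64, 103, 176, 12981], [600.0, 163.0]), ([308, 195, 21, 24, 405], [318.0, 207.0])]
```

Request:
send_rows(commands="0.05 0.08 1 0 0 0 0.6;0.05 0.08 2 0 0 0 0.6;0.05 0.08 3 0 0 0 0.6;0.05 0.08 3.07 0 0 0 0.6;0.05 0.08 3.07 0 0 0 0.1;0.05 0.08 3.07 0 0 0 0.1;0.05 0.08 3.07 0 0 0 0.1;0.05 0.08 3.07 0 0 0 0.1;0.05 0.08 3.07 0 0 0 0.1;0.05 0.08 3.07 0 0 0 0.1", grip_force=30)

```text
t: 74.9
position: [0.5801, 0.0038, 0.0104]
eef_rot: [[-0.134, 0.991, 0.001], [0.991, 0.134, -0.0], [-0.0, 0.001, -1.0]]
ft_force: [-1.7, -0.3, 3.6]
grip_width: 0.0173
gripper_force: 30.0
```

Run:
```python
from h import *
p=get_obs()["position"]; a=np.radians(7.7)
mv(*[(p[0]+d*np.sin(a),p[1]-d*np.cos(a),p[2],97.7) for d in (.08,.155,.172)])
```

```text
t 74.9 pos [0.5801 0.0038 0.0104] yaw 97.7 j [-0.14  0.39  1.66  0.    1.09 -0.28] w 0.0173 F [-1.7 -0.3  3.6]
[-3.2 -0.   0. ] [0. 0. 0.]
[-6.2 -0.   0. ] [0. 0. 0.]
[-6.88 -0.    0.  ] [0. 0. 0.]
```

Gripped; slide gently (acceleration low so tools stay put).

Request:
send_rows(commands="-0.2 0 0 0 0 0 0.1;-0.5 0 0 0 0 0 0.1;-0.9 0 0 0 0 0 0.1;-1.3 0 0 0 0 0 0.1;-1.7 0 0 0 0 0 0.1;-2.1 0 0 0 0 0 0.1;-2.5 0 0 0 0 0 0.1;-2.8 0 0 0 0 0 0.1;-3 0 0 0 0 0 0.1;-3 0 0 0 0 0 0.1")

```text
t: 76.15
position: [0.5905, -0.0714, 0.0104]
eef_rot: [[-0.134, 0.991, 0.001], [0.991, 0.134, -0.001], [-0.001, 0.001, -1.0]]
ft_force: [-1.1, -0.3, 5.5]
grip_width: 0.0177
gripper_force: 30.0
```

Request:
send_rows(commands="-0.2 0 0 0 0 0 0.1;-0.5 0 0 0 0 0 0.1;-0.9 0 0 0 0 0 0.1;-1.3 0 0 0 0 0 0.1;-1.7 0 0 0 0 0 0.1;-2.1 0 0 0 0 0 0.1;-2.5 0 0 0 0 0 0.1;-2.8 0 0 0 0 0 0.1;-3 0 0 0 0 0 0.1;-3 0 0 0 0 0 0.1")

```text
t: 77.4
position: [0.6008, -0.1455, 0.0104]
eef_rot: [[-0.134, 0.991, 0.002], [0.991, 0.134, -0.001], [-0.001, 0.002, -1.0]]
ft_force: [0.4, 1.4, 3.7]
grip_width: 0.0176
gripper_force: 30.0
```

Moved about 151 mm; push the last 19 mm slowly into the stop.

Request:
send_rows(commands="-0.15 0 0 0 0 0 0.1;-0.3 0 0 0 0 0 0.1;-0.45 0 0 0 0 0 0.1;-0.55 0 0 0 0 0 0.1;-0.62 0 0 0 0 0 0.1;-0.68 0 0 0 0 0 0.1;-0.74 0 0 0 0 0 0.1;-0.8 0 0 0 0 0 0.1;-0.84 0 0 0 0 0 0.1;-0.84 0 0 0 0 0 0.1")

```text
t: 78.65
position: [0.6034, -0.1643, 0.0104]
eef_rot: [[-0.135, 0.991, 0.001], [0.991, 0.135, 0.002], [0.002, 0.001, -1.0]]
ft_force: [1.4, 3.3, 6.4]
grip_width: 0.0174
gripper_force: 30.0
```

Request:
send_rows(commands="-0.05 0 0 0 0 0 0.1;-0.1 0 0 0 0 0 0.1;-0.15 0 0 0 0 0 0.1;-0.2 0 0 0 0 0 0.1;-0.24 0 0 0 0 0 0.1;-0.24 0 0 0 0 0 0.1;-0.24 0 0 0 0 0 0.1;-0.24 0 0 0 0 0 0.1;-0.24 0 0 0 0 0 0.1;-0.24 0 0 0 0 0 0.1")

```text
t: 79.9
position: [0.6033, -0.164, 0.0104]
eef_rot: [[-0.135, 0.991, -0.002], [0.991, 0.135, 0.011], [0.011, -0.0, -1.0]]
ft_force: [-2.0, 17.6, 12.8]
grip_width: 0.0175
gripper_force: 30.0
```

Request:
send_rows(commands="0.2 0 0 0 0 0 0.1;0.2 0 0 0 0 0 0.6;0.2 0 0 0 0 0 0.6;0.2 0 0 0 0 0 0.6;0.2 0 0 0 0 0 0.6;0.2 0 -1 0 0 0 0.6;0.2 0 -2 0 0 0 0.6;0.2 0 -3 0 0 0 0.6;0.2 0 -3 0 0 0 0.6;0.2 0 -3 0 0 0 0.6")

```text
t: 81.15
position: [0.6022, -0.1665, 0.0837]
eef_rot: [[-0.134, 0.991, -0.001], [0.991, 0.134, 0.001], [0.001, -0.001, -1.0]]
ft_force: [0.1, -0.4, -0.2]
grip_width: 0.0563
gripper_force: 0.0
```

Run:
```python
from h import *
mv((.4995,.107,.085,97.7))
t=cam("top","pics/t20.png"); s=cam("side","pics/s20.png")
for n,c in(("top",t),("side",s)):
  show(c,n,["clamp"],.09,1); show(c,n,["tray_outer"],.031,1)
```

```text
t 81.15 pos [ 0.6022 -0.1665  0.0837] yaw 97.7 j [-0.41  0.39  1.49 -0.    1.26 -0.54] w 0.0563 F [ 0.1 -0.4 -0.2]
[11.39 -2.6  -0.04] [-0.01 -0.    0.  ]
clamp 0.67 [464.0, 152.0, 484.0, 205.0] c [ 0.5701 -0.197 ] sz [117.  17.] ang 12.1 mean [ 0.5653 -0.1989] skew_mm -5.1
tray_outer 0.82 [440.0, 145.0, 485.0, 213.0] c [ 0.5755 -0.1978] sz [153.  94.] ang 7.4 mean [ 0.5855 -0.1922] skew_mm 10.6
clamp 0.57 [322.0, 82.0, 325.0, 87.0] c [ 0.5995 -0.2819] sz [30. 11.] ang -81.3 mean [ 0.5991 -0.2839] skew_mm 2.0
tray_outer 0.95 [298.0, 80.0, 354.0, 134.0] c [ 0.5878 -0.2649] sz [246. 163.] ang -84.1 mean [ 0.5907 -0.2526] skew_mm -12.0
```

Request:
send_rows(commands="2.3 -0.5 0 0 0 0 0.6;4.6 -1 0 0 0 0 0.6;6.9 -1.5 0 0 0 0 0.6;9.2 -2.1 0 0 0 0 0.6;11.39 -2.6 0 0 0 0 0.6;11.39 -2.6 0 0 0 0 0.6;11.39 -2.6 0 0 0 0 0.6;11.39 -2.6 0 0 0 0 0.6;11.39 -2.6 0 0 0 0 0.6;11.39 -2.6 0 0 0 0 0.6")

```text
t: 82.7
position: [0.5005, 0.106, 0.0848]
eef_rot: [[-0.133, 0.991, -0.0], [0.991, 0.133, -0.0], [-0.0, -0.0, -1.0]]
ft_force: [0.6, -0.0, 0.6]
grip_width: 0.0564
gripper_force: 0.0
```

Run:
```python
from h import *
c=cam("wrist","pics/w21.png"); mv((.4995,.107,.03,97.7)); print(px(c,(.4995,.107,.09)),px(c,(.4995,.107,.05)))
d=cv2.inRange(c["pixels"],(0,0,0),(50,50,50)); d[240:]=0
n,l,st,ce=cv2.connectedComponentsWithStats(d)
print([(st[i].tolist(),np.round(ce[i]).tolist()) for i in range(1,n) if st[i,4]>150])
t=cam("top"); show(t,"top",["tray_outer"],.031,1); show(t,"top",["clamp"],.06,2)
```

```text
t 82.75 pos [0.5004 0.1061 0.0848] yaw 97.7 j [ 0.04  0.16  1.78 -0.    1.2  -0.09] w 0.0565 F [0.7 0.3 0.1]
[ 0.04 -0.03  2.19] [-0. -0. -0.]
[314.15204765 221.56267298] [314.25882261 205.18517636]
[([295, 199, 80, 41, 885], [322.0, 221.0]), ([624, 206, 16, 34, 324], [634.0, 226.0])]
tray_outer 0.67 [439.0, 136.0, 545.0, 210.0] c [ 0.5884 -0.2685] sz [238. 162.] ang -82.2 mean [ 0.5936 -0.2708] skew_mm 3.0
clamp 0.74 [436.0, 135.0, 548.0, 214.0] c [ 0.5849 -0.2551] sz [231. 161.] ang -82.3 mean [ 0.589  -0.2595] skew_mm 4.9
```

Descend to the clamp post and grip it.

Request:
send_rows(commands="0.04 0 0.8 0 0 0 0.6;0.04 0 1.6 0 0 0 0.6;0.04 0 2.15 0 0 0 0.6;0.04 0 2.15 0 0 0 0.6;0.04 0 2.15 0 0 0 0.1;0.04 0 2.15 0 0 0 0.1;0.04 0 2.15 0 0 0 0.1;0.04 0 2.15 0 0 0 0.1;0.04 0 2.15 0 0 0 0.1;0.04 0 2.15 0 0 0 0.1", grip_force=15)

```text
t: 84.15
position: [0.5002, 0.1079, 0.0313]
eef_rot: [[-0.134, 0.991, 0.0], [0.991, 0.134, 0.0], [0.0, 0.0, -1.0]]
ft_force: [-0.7, -0.5, 2.5]
grip_width: 0.0158
gripper_force: 15.0
```

Run:
```python
from h import *
O=np.array([.507,.048]); o=get_obs(); P=np.array(o["position"][:2]); r=P-O; a=np.degrees(np.arctan2(r[1],r[0])); print(np.linalg.norm(r),a)
L=[]
for t in np.linspace(0,15-a,9)[1:]:
    L.append((*(O+.0595*np.array([np.cos(np.radians(a+t)),np.sin(np.radians(a+t))])),o["position"][2],97.7+t))
mv(*L)
```

```text
0.06025849325518357 96.4749927287764
t 84.15 pos [0.5002 0.1079 0.0313] yaw 97.7 j [ 0.04  0.24  1.82  0.    1.09 -0.09] w 0.0158 F [-0.7 -0.5  2.5]
[-0.08  0.42  0.  ] [ 0.   -0.    1.02]
[-0.2   0.82  0.  ] [ 0.   -0.    2.04]
[-0.39  1.2   0.  ] [ 0.   -0.    3.06]
[-0.64  1.54  0.  ] [ 0.   -0.    4.08]
[-0.95  1.83  0.  ] [ 0.  -0.   5.1]
[-1.31  2.06  0.  ] [ 0.   -0.    6.11]
[-1.7   2.22  0.  ] [ 0.   -0.    7.13]
[-2.11  2.31  0.  ] [ 0.   -0.    8.15]
```

Request:
send_rows(commands="-0.08 0.42 0 0 0 1 0.1;-0.2 0.82 0 0 0 2 0.1;-0.39 1.2 0 0 0 3 0.1;-0.64 1.54 0 0 0 4 0.1;-0.95 1.83 0 0 0 5.1 0.1;-1.31 2.06 0 0 0 6.1 0.1;-1.7 2.22 0 0 0 7.1 0.1;-2.11 2.31 0 0 0 8.15 0.1;-2.15 2.32 0 0 0 8.15 0.1;-2.15 2.32 0 0 0 8.15 0.1")

```text
t: 85.4
position: [0.5685, 0.0628, 0.0316]
eef_rot: [[0.96, 0.278, 0.008], [0.278, -0.96, 0.001], [0.008, 0.001, -1.0]]
ft_force: [6.7, 1.8, -4.0]
grip_width: 0.0157
gripper_force: 15.0
```

Run:
```python
from h import *
O=np.array([.507,.048]); o=get_obs(); r=np.array(o["position"][:2])-O; a=np.degrees(np.arctan2(r[1],r[0])); print("r",np.linalg.norm(r),"ang",a,"clamp",np.radians(97.9-a)); mv()
```

```text
r 0.06326664351190574 ang 13.499132281379056 clamp 1.4730730332301305
t 85.4 pos [0.5685 0.0628 0.0316] yaw 16.2 j [-0.04  0.34  1.68  0.    1.11  1.25] w 0.0157 F [ 6.7  1.8 -4. ]
```

Request:
send_rows(commands="0 0 0 0 0 0 0.6;0 0 0 0 0 0 0.6;0 0 0 0 0 0 0.6;0 0 0 0 0 0 0.6;0 0 -1 0 0 0 0.6;0 0 -2 0 0 0 0.6;0 0 -3 0 0 0 0.6;0 0 -4 0 0 0 0.6;-1 -2 -4 0 0 0 0.6;-2 -4 -4 0 0 0 0.6")

```text
t: 86.65
position: [0.4885, 0.1449, 0.1316]
eef_rot: [[0.961, 0.278, 0.001], [0.278, -0.961, 0.0], [0.001, -0.0, -1.0]]
ft_force: [-0.3, 1.0, 0.3]
grip_width: 0.0564
gripper_force: 0.0
```

Request:
send_rows(commands="-0.5 -2 0 0 0 0 0.6;-1 -4 0 0 0 0 0.6;-1.5 -6 0 0 0 0 0.6;-2 -8 0 0 0 0 0.6;-2 -8 0 0 0 0 0.6;-2 -8 0 0 0 0 0.6;-2 -8 0 0 0 0 0.6;-2 -8 0 0 0 0 0.6;-2 -8 0 0 0 0 0.6;-2 -8 0 0 0 0 0.6")

```text
t: 87.9
position: [0.3852, 0.3221, 0.1311]
eef_rot: [[0.96, 0.279, 0.0], [0.279, -0.96, 0.0], [0.0, 0.0, -1.0]]
ft_force: [0.2, -0.1, -0.1]
grip_width: 0.0564
gripper_force: 0.0
```

Run:
```python
from h import *
mv()
t=cam("top"); s=cam("side")
A=cv2.resize(t["pixels"][125:230,330:580],None,fx=1.6*2,fy=1.6*2,interpolation=cv2.INTER_CUBIC)[:, :800]
B=cv2.resize(s["pixels"][50:210,270:390],None,fx=1.6,fy=1.6,interpolation=cv2.INTER_CUBIC)
im=np.zeros((336+256,800,3),np.uint8); im[:336]=A; im[336:,:B.shape[1]]=B
cv2.imwrite("pics/fin.png",im)
```

```text
t 87.9 pos [0.3852 0.3221 0.1311] yaw 16.2 j [ 0.52  0.09  1.76 -0.    1.29  1.81] w 0.0564 F [ 0.2 -0.1 -0.1]
```

View pics/fin.png

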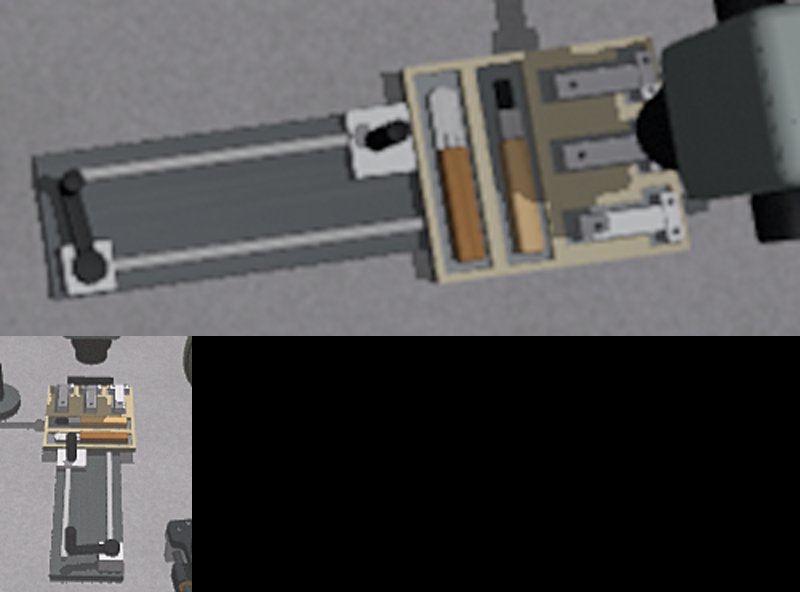

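```bash
python3 -c "
from station import *
print(job_done())"
```

```text
the job is handed in; nothing more can be done
None
```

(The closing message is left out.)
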